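Fit the trap cartridges to the gas manifold

ROBOT

A 6-joint arm with a two-finger parallel gripper is mounted at the origin on the work surface. World frame = base frame: x ahead of the robot, y to its left, z up, the work surface at z = 0. Lengths are in m, angles in degrees, forces in N, time in s.
With the tool pointing down it reaches from about 0.35 to 0.875 m from the base axis. Payload 4.2 kg.
Tool frame: the origin (TCP) lies on the centre line of the jaws, within the pads' length; the fingertips stand 19 mm ahead of it and the grasp point (between the pads) is the TCP; z points along the fingers, y is the line along which they close (so a half turn about z gives the same grasp; the last joint's range is limited). The gripper opens to 87 mm and grips with 3 to 60 N. Pads are 19 mm wide; open, the fingers measure 117 mm over their backs; the gripper's body (75 mm by 190 mm) begins 51 mm behind the grasp point.
Start: joints at [-49.125, 22.042, 0.453, 0, -68.411, -14.817], TCP at [0.275, -0.561, 0.208] pointing down, gripper open.
Joint ranges: [-179.83, 179.83], [-69.29, 118.12], [-61.27, 80.66], [-181.25, 117.63], [-171.15, -9.14], [-177.46, 177.46]. Speed limits (degrees/s): [159.86, 159.86, 180, 180, 180, 180].

INTERFACE

Orientations are given as a 3x3 rotation matrix whose columns are the frame's x, y, z axes.
In Python, from station import sense, capture, finish_job, search_frame, masks_of gives the robot as it stands.
- The arm moves only by the tool drive_tool, never from a script. Its argument "rows" is a list of rows, each a list of 7 numbers: the opening in per cent of the stroke, from 0 (shut) to 100 (fully open), then the shift along the world's x, y, z in mm, then the turn, a rotation vector about the world's x, y, z in rad. In form: [[fingers, dx, dy, dz, wx, wy, wz], ...]. A call has 1 to 5 rows; each row shifts and turns the commanded pose from where the row before left it; what a row does not reach is not made up. A row lasts 1/12 s, in which the tool goes at most 41.7 mm and 7.16 degrees, less where a joint would pass 70% of its speed; a pose out of reach is approached as far as the arm can. A call is refused whole if a number of a shift passes 41.7 or a number of a turn 0.125, either way. A call with a gripper value outside its range is refused whole. The fingers move at their own pace and stop on an object; the grip force is fixed at half the most. Time passes only in rows, so rows that do not move let the fingers close. It gives the time, the measured TCP pose, the force, the opening and the grip force at its end, in the units of the state.
- sense(): the state, without advancing time (a new reading comes with each control period).
- capture(name): name is "side" or "top" or "wrist"; returns a dict with "frame" (420x560x3 uint8, red, green, blue), "z_map" (420x560 float32, m along the optical axis (not along the pixel's ray), 0 where there is no reading), "fx", "fy", "cx", "cy" (pixels), "R" (3x3) and "t" (3): a world point X has camera coordinates R X + t; the wrist camera has in their place "T_tool_cam" (4x4, takes a point from camera to tool coordinates, whose origin is the TCP and whose axes are the flange's). Camera axes: x right, y down, z forward; pixel columns grow to the right and rows downward; lengths in m; the calibration is good to about 2 mm. The wrist camera is an equidistant fisheye: a pixel r from the principal point sees the ray r / f radians off the axis. A picture is of the moment at which its call begins: read the wrist's pose just before it.
- finish_job(): hands the job in; it is judged then, once.
Trained networks look in a picture, given as the dict that the camera call returned (one of the last four; its "shot" number tells which), for a name from the list of things; names that differ only in an ending like _2 or _b are one class to them, and where a whole thing is asked for, a point or a joint stands for the part that bears it (a point fixed in the world has none). Each returns a list of dicts, best first, with "p" (0 to 1); they miss things now and then, are a little off and sometimes report something else, mostly with a low value. They report only what shows in the picture. A call takes as long as a camera call. They do not tell look-alikes from the thing itself.
- search_frame(label, picture): "xy" ([column, row] in pixels, amid what is visible of it).
- masks_of(label, picture): "region" (420x560 bool, what is visible of it) and "xy" ([column, row] in pixels, amid what is visible of it).
The state is a dict: "time_s": time; "joints": joint angles; "joint_velocities": joint speeds; "effort": joint torques, N m; "tcp_pos": TCP position; "ee_rot": TCP orientation; "wrist_force": force on the tool from outside, world axes, zero at the start; "moment": the same for the moment, N m; "gripper_width": opening from 0.0 (shut) to 1.0 (fully open); "gripper_force": force on a finger pad.
Only numpy, scipy, OpenCV 4.12 (cv2) and the standard library are available. Lean on these libraries where they do the work, as an engineer would, in place of code of your own. Each camera call takes 0.05 s, during which the arm holds its last target. There are 200 camera calls.

TASK

Open the grey case and press every round trap cartridge in it fully home onto a tapered spigot of the manifold, one to a spigot, so that it sits straight down on the flange and friction holds it. The square blocks were packed in the case by mistake: put them in the steel tray, standing or lying flat on its floor. Then shut the lid of the emptied case, and leave the other things on the bench where they are.

Things in the scene. Friction and masses are not known exactly. Their poses are not given: they have to be found in the camera images.
- lid (a joint): angle of the case lid: 0 shut, grows as it opens, up to 2.3 rad. The hinge is stiff (about 0.35 N m friction), so that the lid stays where it is left. It may start slightly ajar.
- case: grey case, fixed to the bench, origin under its middle. 160 mm (its x) by 240 mm (its y) by 95 mm tall; walls and floor 5 mm. The lid is hinged along the rim on its +x side, which is on the left of the bench; cartridges and blocks stand on its floor in two rows along y, in any order, at least 26 mm apart.
- lid_hinge (a point): middle of the hinge line (which runs along the case's y), on top of the rim, 95.5 mm above the bench. Its axes turn with the lid: from it the lid reaches 160 mm along -x and z is normal to the outer face.
- lid_handle (a point): middle of the lid's bar handle: a round bar 11 mm thick and 100 mm long parallel to the hinge, 35 mm off the outer face of the lid (29 mm of finger room under it), 130 mm from the hinge line; the lid is 6 mm thick and its free edge 30 mm beyond the bar.
- lid_edge (a point): middle of the lid's free edge, 160 mm from the hinge, half-way through its thickness.
- manifold: aluminium gas manifold fixed to the bench, 58 (x) x 290 (y) x 36 mm tall, origin under its middle, with three spigots 90 mm apart along y, each on a steel flange 40 mm across. A cartridge set on a spigot lightly stops 9 to 14 mm above the flange; it takes about 10 to 16 N straight down to push it until its foot meets the flange, where friction holds it.
- cart1_center (a point): round trap cartridge, upright, 84 mm tall, 0.12 kg: white drum, diameter 35 mm, from 36 mm above the foot to the top (grip it here), over a steel skirt 34 mm across at the foot, 28 mm at its top, with a tapered socket open at the foot (mouth 24 mm, end 17 mm across, 36 mm deep). This point: on its axis, half-way up (42 mm above the foot); z up the axis. May be absent.
- cart2_center (a point): round trap cartridge, upright, 84 mm tall, 0.12 kg: white drum, diameter 35 mm, from 36 mm above the foot to the top (grip it here), over a steel skirt 34 mm across at the foot, 28 mm at its top, with a tapered socket open at the foot (mouth 24 mm, end 17 mm across, 36 mm deep). This point: on its axis, half-way up (42 mm above the foot); z up the axis. May be absent.
- cart3_center (a point): round trap cartridge, upright, 84 mm tall, 0.12 kg: white drum, diameter 35 mm, from 36 mm above the foot to the top (grip it here), over a steel skirt 34 mm across at the foot, 28 mm at its top, with a tapered socket open at the foot (mouth 24 mm, end 17 mm across, 36 mm deep). This point: on its axis, half-way up (42 mm above the foot); z up the axis. May be absent.
- block1_center (a point): square aluminium block on a heavy steel foot (low balance point), 34 x 34 x 84 mm tall, standing upright in the case by mistake, without any socket. About 0.2 kg. This point is its centre (42 mm above its foot); x and y are normal to its side faces. May be absent.
- block2_center (a point): square aluminium block on a heavy steel foot (low balance point), 34 x 34 x 84 mm tall, standing upright in the case by mistake, without any socket. About 0.2 kg. This point is its centre (42 mm above its foot); x and y are normal to its side faces. May be absent.
- spigot1 (a point): foot of a tapered spigot, on its axis, on the flange face 40 mm above the bench; z up. The spigot: four sprung steel leaves 30 mm tall, about 27 mm across at the flange, 22 mm near the rounded nose. With a cartridge fully home its middle is 42 mm above this point.
- spigot2 (a point): foot of a tapered spigot, on its axis, on the flange face 40 mm above the bench; z up. The spigot: four sprung steel leaves 30 mm tall, about 27 mm across at the flange, 22 mm near the rounded nose. With a cartridge fully home its middle is 42 mm above this point.
- spigot3 (a point): foot of a tapered spigot, on its axis, on the flange face 40 mm above the bench; z up. The spigot: four sprung steel leaves 30 mm tall, about 27 mm across at the flange, 22 mm near the rounded nose. With a cartridge fully home its middle is 42 mm above this point.
- tray: loose shallow steel tray on the bench, 120 mm (x) by 190 mm (y), 18 mm tall, walls and floor 4 mm; origin under its middle. About 0.5 kg; it may get shifted.
- reagent: bystander: amber reagent bottle, 68 mm across, 150 mm tall; origin at its underside.
- beaker: bystander: glass beaker, 68 mm across, 85 mm tall; origin at its underside.
- spanner: bystander: steel spanner lying flat, about 180 mm long; origin at its underside.
- jar: bystander: white plastic jar, 60 mm across, 75 mm tall; origin at its underside.
- notebook: bystander: grey notebook, 150 x 180 x 14 mm; origin at its underside.
- mug: bystander: white mug, 76 mm across, 95 mm tall; origin at its underside.
Not all that is in view belongs to the job. Leave any green look-alike of the tray alone.

How it is judged:
By the outcome, as a careful person would: the job done as asked, in the order asked, and still so for the second after the job is handed in, with the robot touching nothing.
Of cart1, cart2, cart3 only 2 to 3 are there at a start; the rules pass over those that are not, and their reading is None.
Of block1, block2 only 1 to 2 are there at a start; the rules pass over those that are not, and their reading is None.
At some moment in a run one of tray may be knocked a few centimetres aside while the robot is not near it.
It also fails if it takes over 210 s, if anything falls off the work surface, if the arm or the gripper's body presses on something with over 40 N, if the wrist force passes 120 N, or if a joint passes its speed limit or range.

## Working session

There is one attempt and no reset: what is moved stays moved. The work goes in short steps, Python scripts to look and compute and a tool call to move; the robot and the scene stay as the last step left them, time stands still between calls to the robot, and variables do not carry over. Pictures are saved under pics/ and viewed, at most 14 in all, crops included, and the job is handed in when it is done.

Besides the shell and the picture viewer there is one more tool, called after ">>>" as name(argument=value, ...), one argument or row to a line, values as JSON. drive_tool: Moves the arm, as the interface text tells. Its arguments: {"type":"object","properties":{"rows":{"type":"array"}},"required":["rows"]}

```bash
mkdir -p pics; ls; python3 - <<'E'
from station import *
import cv2,numpy as np
s=sense(); print(s)
ims=[]
for n in("top","side"):
    c=capture(n); print(n,c["fx"],c["fy"],c["cx"],c["cy"],c["R"],c["t"])
    cv2.imwrite(f"pics/{n}0.png",cv2.cvtColor(c["frame"],cv2.COLOR_RGB2BGR))
E
```

```text
pics
{'time_s': 0.0, 'joints': array([-4.91253064e+01,  2.20908217e+01,  3.80358468e-01, -3.05576186e-02,
       -6.84112168e+01, -1.48161779e+01]), 'joint_velocities': array([-0.03893765,  0.09116769,  0.02121289,  0.07685627,  0.01341729,
       -0.02810075]), 'effort': array([ 8.24480449e-04, -3.90664530e+01,  1.87407267e+01,  4.21975806e+00,
        1.09693818e-02, -1.86603183e-04]), 'tcp_pos': array([ 0.27429647, -0.56088658,  0.2069589 ]), 'ee_rot': array([[-8.98432259e-01, -4.39110973e-01, -1.01475884e-03],
       [-4.39112141e-01,  8.98430187e-01,  1.93032720e-03],
       [ 6.40621197e-05,  2.17986115e-03, -9.99997622e-01]]), 'wrist_force': array([-0.03415283, -1.17160433,  0.14352676]), 'moment': array([0.02317971, 0.02094541, 0.03336713]), 'gripper_force': 0.0, 'gripper_width': 0.9988087715730617}
top 466.0318120174229 466.0318120174229 286.0704083703824 207.73505886558283 [[-0.1006036  -0.99492592 -0.00115387]
 [-0.97226017  0.09855773 -0.21212386]
 [ 0.21116125 -0.02021857 -0.97724211]] [-0.17393694  0.49696185  1.45280543]
side 420.2250421057911 420.2250421057911 277.2001168508428 202.33472652031867 [[ 0.85090208 -0.52492775  0.0204086 ]
 [-0.33113577 -0.56611674 -0.75489135]
 [ 0.40781707  0.6355806  -0.65553226]] [-0.53086579  0.12134125  1.3844091 ]
```

View pics/top0.png

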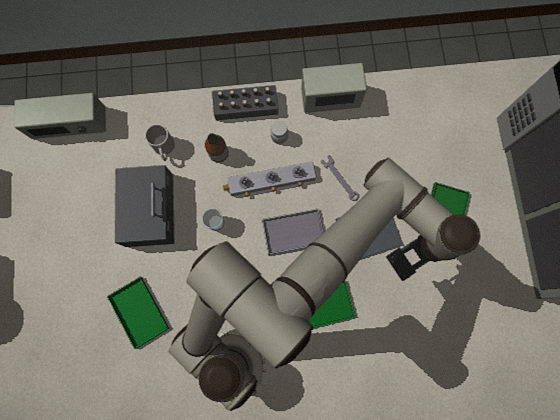

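View pics/side0.png

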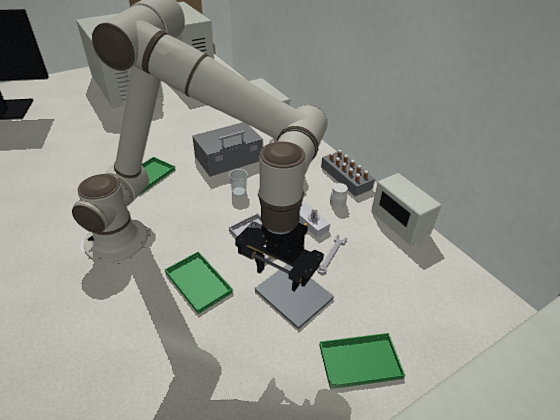

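Top view: the grey case is at (145,205) with its handle at (157,200). Manifold spigots are at (246,182), (273,177) and (300,172). Steel tray is at (294,231), and green look-alike trays are at (138,312), (330,305) and (450,200). The rack at (245,102) is not the manifold. The side view agrees, with the case at (228,148) and its handle at (232,140).

```bash
cat > h.py <<'E'
from station import *
import cv2,numpy as np
def world(c,s=None):
    """HxWx3 world points of a picture (s: state before, for the wrist)"""
    v,u=np.mgrid[0:420,0:560].astype(float); z=c["z_map"].astype(float)
    x=(u-c["cx"])/c["fx"]; y=(v-c["cy"])/c["fy"]
    if "R" in c:
        P=np.dstack([x*z,y*z,z]); W=(P-c["t"])@c["R"]
    else:
        r=np.hypot(x,y)+1e-9; k=np.tan(np.minimum(r,1.5))/r
        P=np.dstack([x*k*z,y*k*z,z]); T=c["T_tool_cam"]
        W=(P@T[:3,:3].T+T[:3,3])@s["ee_rot"].T+s["tcp_pos"]
    W[z<=0]=np.nan; return W
def save(c,n,box=None,f=1):
    im=cv2.cvtColor(c["frame"],cv2.COLOR_RGB2BGR)
    if box: im=im[box[1]:box[3],box[0]:box[2]]
    cv2.imwrite(f"pics/{n}.png",cv2.resize(im,None,fx=f,fy=f,interpolation=cv2.INTER_CUBIC))
def rect(p): return cv2.minAreaRect((p*1000).astype(np.float32))
E
python3 - <<'E'
from h import *
np.set_printoptions(precision=4,suppress=True)
c=capture("top");W=world(c)
for l in("case","manifold","tray","lid_handle","spanner","reagent","beaker","mug","notebook","jar"):
    for m in masks_of(l,c)[:4]:
        P=W[m["region"]];P=P[~np.isnan(P[:,0])]
        if len(P)<5: continue
        print(l,round(m["p"],2),m["xy"],len(P),np.median(P,0),P[:,2].max(),rect(P[:,:2]))
m=[(246,182),(273,177),(300,172)]
for u,v in m:
    B=W[v-9:v+9,u-9:u+9].reshape(-1,3);B=B[B[:,2]>.048];print(len(B),B.mean(0),B[:,2].max(), (B[:,:2].min(0)+B[:,:2].max(0))/2)
# case region by height
B=W[140:270,95:195].reshape(-1,3);L=B[(B[:,2]>.085)&(B[:,2]<.125)];print("lid",len(L),rect(L[:,:2]))
A=np.c_[L[:,:2],np.ones(len(L))];print(np.linalg.lstsq(A,L[:,2],rcond=None)[0])
H=B[(B[:,2]>.128)&(B[:,2]<.18)];print("handle",len(H),H.mean(0),rect(H[:,:2]))
save(c,"crop1",(90,130,350,280),3)
E
```

```text
case 0.75 [274.5, 179.2] 1739 [ 0.5827 -0.184   0.0354] 0.07475941544791212 ((588.9576416015625, -179.2583770751953), (83.2001724243164, 314.8141174316406), 5.656793594360352)
case 0.6 [141.6, 209.6] 4637 [0.5189 0.2198 0.1012] 0.1529282913340227 ((547.949462890625, 250.26156616210938), (210.11744689941406, 279.45745849609375), 88.34467315673828)
manifold 0.72 [268.0, 179.2] 1833 [ 0.5822 -0.182   0.0351] 0.07475941544791212 ((589.5533447265625, -177.7637176513672), (85.3938217163086, 317.6479797363281), 5.39049768447876)
tray 0.78 [293.4, 228.8] 1986 [ 0.4097 -0.2335  0.0038] 0.025503853666525713 ((406.24163818359375, -240.30746459960938), (124.79425811767578, 193.6114959716797), 4.053929328918457)
tray 0.73 [137.1, 307.9] 2409 [0.1969 0.28   0.004 ] 0.02553868458674774 ((198.00119018554688, 277.25030517578125), (190.41429138183594, 123.19750213623047), 25.79477882385254)
tray 0.62 [337.0, 309.0] 1096 [ 0.1399 -0.3497  0.0035] 0.6945840398582303 ((134.4520263671875, -332.2571716308594), (109.88224029541016, 182.26629638671875), 28.88054656982422)
tray 0.59 [449.6, 197.6] 771 [ 0.468
[... 1846 characters left out ...]
.997825622558594, 93.34986877441406), 85.4092788696289)
jar 0.56 [267.4, 179.3] 1823 [ 0.5821 -0.1814  0.0351] 0.07475941544791212 ((589.7239990234375, -176.09469604492188), (85.62353515625, 320.9523620605469), 5.552175998687744)
39 [ 0.5789 -0.097   0.063 ] 0.07360821724830069 [ 0.5788 -0.0967]
38 [ 0.5875 -0.1861  0.0632] 0.0719047826870201 [ 0.5879 -0.1865]
39 [ 0.596  -0.2757  0.0635] 0.07475941544791212 [ 0.5972 -0.2764]
lid 3844 ((572.8992919921875, 227.543701171875), (166.14212036132812, 329.9815673828125), 88.34467315673828)
[-0.0028 -0.0005  0.1031]
handle 130 [0.5282 0.1807 0.1418] ((527.146240234375, 181.23483276367188), (12.505444526672363, 107.97867584228516), 87.13404846191406)
```

View pics/crop1.png

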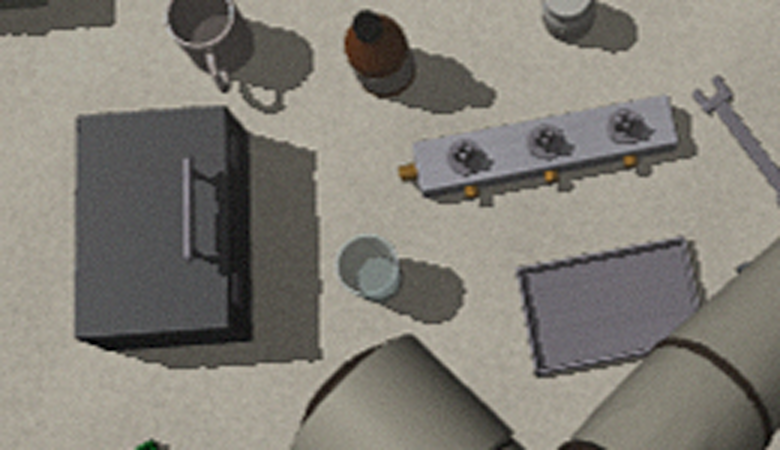

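Choice: the grey case at (145,205) and the steel tray at (294,231). Both were checked in the crop, the green trays are ignored, and the manifold has three bare spigots. Next I move above the lid handle.

>>> drive_tool(
  rows=[
    [100, 12.5, 37, 8, 0, 0, -0.0245],
    [100, 12.5, 37, 8, 0, 0, -0.0245],
    [100, 12.5, 37, 8, 0, 0, -0.0245],
    [100, 12.5, 37, 8, 0, 0, -0.0245],
    [100, 12.5, 37, 8, 0, 0, -0.0245],
  ],
)

```text
time_s: 1.07
tcp_pos: [0.3372, -0.3749, 0.2485]
ee_rot: [[-0.946, -0.324, 0.0], [-0.324, 0.946, -0.0], [-0.0, -0.0, -1.0]]
wrist_force: [1.3, 1.0, 0.7]
gripper_width: 1.003
gripper_force: 0.0
```

>>> drive_tool(
  rows=[
    [100, 12.5, 37, 0, 0, 0, -0.0245],
    [100, 12.5, 37, 0, 0, 0, -0.0245],
    [100, 12.5, 37, 0, 0, 0, -0.0245],
    [100, 12.5, 37, 0, 0, 0, -0.0245],
    [100, 12.5, 37, 0, 0, 0, -0.0245],
  ],
)

```text
time_s: 1.48
tcp_pos: [0.3997, -0.1896, 0.2485]
ee_rot: [[-0.978, -0.207, 0.001], [-0.207, 0.978, -0.0], [-0.001, -0.0, -1.0]]
wrist_force: [1.2, -0.2, 0.3]
gripper_width: 0.998
gripper_force: 0.0
```

>>> drive_tool(
  rows=[
    [100, 12.5, 37, 0, 0, 0, -0.0245],
    [100, 12.5, 37, 0, 0, 0, -0.0245],
    [100, 12.5, 37, 0, 0, 0, -0.0245],
    [100, 12.5, 37, 0, 0, 0, -0.0245],
    [100, 12.5, 37, 0, 0, 0, -0.0245],
  ],
)

```text
time_s: 1.9
tcp_pos: [0.4622, -0.0044, 0.2486]
ee_rot: [[-0.996, -0.087, 0.001], [-0.087, 0.996, 0.0], [-0.001, 0.0, -1.0]]
wrist_force: [0.3, -0.4, 0.1]
gripper_width: 1.003
gripper_force: 0.0
```

>>> drive_tool(
  rows=[
    [60, 12.5, 37, 0, 0, 0, -0.0245],
    [60, 12.5, 37, 0, 0, 0, -0.0245],
    [60, 12.5, 37, 0, 0, 0, -0.0245],
    [60, 12.5, 37, 0, 0, 0, -0.0245],
    [60, 12.5, 37, 0, 0, 0, -0.0245],
  ],
)

```text
time_s: 2.32
tcp_pos: [0.5248, 0.1806, 0.2484]
ee_rot: [[-0.999, 0.036, 0.001], [0.036, 0.999, 0.0], [-0.001, 0.0, -1.0]]
wrist_force: [1.7, -0.6, 0.5]
gripper_width: 0.705
gripper_force: 0.0
```

>>> drive_tool(
  rows=[
    [60, 0, 0, 0, 0, 0, 0],
    [60, 0, 0, 0, 0, 0, 0],
  ],
)

```text
time_s: 2.48
tcp_pos: [0.5247, 0.1803, 0.2473]
ee_rot: [[-0.999, 0.033, -0.001], [0.033, 0.999, -0.001], [0.001, -0.001, -1.0]]
wrist_force: [-0.1, -0.6, -0.3]
gripper_width: 0.619
gripper_force: 0.0
```

```bash
python3 - <<'E'
from h import *
np.set_printoptions(precision=4,suppress=True)
s=sense();c=capture("wrist");W=world(c,s)
print(s["tcp_pos"],s["ee_rot"],s["joints"],s["gripper_width"])
print(c["fx"],c["cx"],c["cy"],c["T_tool_cam"])
save(c,"w1")
B=W.reshape(-1,3);near=(abs(B[:,0]-.53)<.13)&(abs(B[:,1]-.23)<.12)
H=B[near&(B[:,2]>.125)&(B[:,2]<.16)];print("handle",len(H),H.mean(0),H[:,2].max(),rect(H[:,:2]))
L=B[near&(B[:,2]>.09)&(B[:,2]<.112)];print("lid",len(L),rect(L[:,:2]),np.linalg.lstsq(np.c_[L[:,:2],np.ones(len(L))],L[:,2],rcond=None)[0],np.median(L[:,2]))
T=capture("top");save(T,"top1");W=world(T);B=W[140:275,85:195].reshape(-1,3)
L=B[(B[:,2]>.09)&(B[:,2]<.112)&(B[:,0]<.66)];print("lid top",len(L),rect(L[:,:2]))
for l in("tray","notebook"):
    for m in masks_of(l,T)[:3]:
        P=W[m["region"]];P=P[~np.isnan(P[:,0])&(P[:,2]<.03)];print(l,m["p"],rect(P[:,:2]))
E
```

```text
[0.5247 0.1803 0.2473] [[-0.9995  0.0325 -0.0012]
 [ 0.0325  0.9995 -0.0007]
 [ 0.0011 -0.0007 -1.    ]] [  35.6975   13.7435   -5.7973   -0.0086  -70.5352 -127.5596] 0.6193161367350807
325.19226210127806 276.87077934671044 209.38388196413152 [[-0.0004 -0.9678 -0.2517  0.0685]
 [ 1.     -0.     -0.0015 -0.    ]
 [ 0.0015 -0.2517  0.9678 -0.1764]
 [ 0.      0.      0.      1.    ]]
handle 1389 [0.5238 0.1818 0.1425] 0.14582281574520067 ((527.8623657226562, 181.62486267089844), (10.731321334838867, 109.63897705078125), 88.4462890625)
lid 25859 ((529.68359375, 231.11029052734375), (160.33743286132812, 240.0167694091797), 88.13410949707031) [-0.0002 -0.0164  0.1063] 0.10241388669666548
lid top 2359 ((527.4774780273438, 229.07431030273438), (164.03878784179688, 242.34239196777344), 86.80339813232422)
tray 0.95 ((211.98220825195312, 258.06451416015625), (192.5500946044922, 76.3703384399414), 25.601966857910156)
tray 0.85 ((159.18109130859375, -301.74017333984375), (122.73988342285156, 191.07252502441406), 7.738934516906738)
tray 0.77 ((406.3272705078125, -240.4749298095703), (127.31248474121094, 197.393798828125), 5.172915935516357)
notebook 0.69 ((382.99493408203125, -485.8323669433594), (153.25906372070312, 181.30252075195312), 13.000837326049805)
notebook 0.69 ((587.9563598632812, -176.67605590820312), (81.1974105834961, 305.1160888671875), 5.681757926940918)
```

View pics/w1.png

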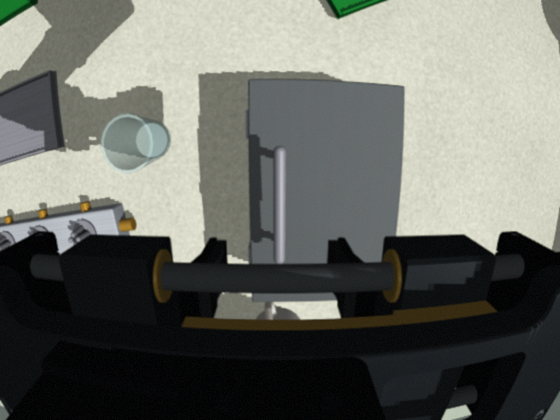

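The wrist view shows the shut lid, with the bar handle upright in the picture from (280,150) down to the gripper, between the fingers. Now I descend and grip the bar.

>>> drive_tool(
  rows=[
    [60, 3, 1.5, -27, 0, 0, 0],
    [60, 0, 0, -27, 0, 0, 0],
    [60, 0, 0, -27, 0, 0, 0],
    [60, 0, 0, -27, 0, 0, 0],
    [60, 0, 0, 0, 0, 0, 0],
  ],
)

```text
time_s: 3.1
tcp_pos: [0.5239, 0.177, 0.1352]
ee_rot: [[-0.999, 0.038, -0.01], [0.038, 0.999, -0.005], [0.01, -0.005, -1.0]]
wrist_force: [-0.2, -0.0, -0.6]
gripper_width: 0.602
gripper_force: 0.0
```

>>> drive_tool(
  rows=[
    [0, 0, 0, 0, 0, 0, 0],
    [0, 0, 0, 0, 0, 0, 0],
    [0, 0, 0, 0, 0, 0, 0],
    [0, 0, 0, 0, 0, 0, 0],
    [0, 0, 0, 0, 0, 0, 0],
  ],
)

```text
time_s: 3.52
tcp_pos: [0.5282, 0.1804, 0.1416]
ee_rot: [[-0.999, 0.035, 0.002], [0.035, 0.999, 0.002], [-0.002, 0.002, -1.0]]
wrist_force: [-0.7, -0.4, -0.7]
gripper_width: 0.309
gripper_force: 0.0
```

>>> drive_tool(
  rows=[
    [0, 0, 0, 0, 0, 0, 0],
    [0, 0, 0, 0, 0, 0, 0],
    [0, 0, 0, 0, 0, 0, 0],
  ],
)

```text
time_s: 3.77
tcp_pos: [0.5276, 0.1802, 0.1403]
ee_rot: [[-0.999, 0.035, 0.0], [0.035, 0.999, 0.0], [-0.0, 0.0, -1.0]]
wrist_force: [0.6, 0.0, -0.2]
gripper_width: 0.078
gripper_force: 0.0
```

```bash
python3 - <<'E'
import numpy as np
# arc about hinge: rel (y,z) of bar, lid opening about -caseY axis, tool turns half
c=np.array([-.130,.0415]);N=35;tot=np.radians(115)
p=[np.array([[np.cos(a),np.sin(a)],[-np.sin(a),np.cos(a)]])@c*1000 for a in np.linspace(0,tot,N//5+1)]
for a,b in zip(p,p[1:]): print(((b-a)/5).round(1), b.round(0))
E
```

```text
[3.4 7. ] [-113.   77.]
[5.3 5.8] [-87. 105.]
[6.7 4. ] [-53. 126.]
[7.5 2. ] [-16. 136.]
[ 7.8 -0.2] [ 23. 134.]
[ 7.4 -2.4] [ 60. 122.]
[ 6.4 -4.4] [ 93. 100.]
```

>>> drive_tool(
  rows=[
    [0, 0, 0, 0, 0, 0, 0],
    [0, 0, 0, 0, 0, 0, 0],
    [0, 0, 0, 0, 0, 0, 0],
  ],
)

```text
time_s: 4.02
tcp_pos: [0.5275, 0.1801, 0.14]
ee_rot: [[-0.999, 0.035, -0.0], [0.035, 0.999, -0.0], [0.0, -0.0, -1.0]]
wrist_force: [-0.6, -0.3, -0.7]
gripper_width: 0.006
gripper_force: 0.0
```

```bash
python3 - <<'E'
from h import *
s=sense();print(s["gripper_width"],s["gripper_force"],s["tcp_pos"])
c=capture("wrist");save(c,"w2")
E
```

```text
0.006265281606993166 0.0 [0.52753894 0.18006705 0.13998203]
```

View pics/w2.png

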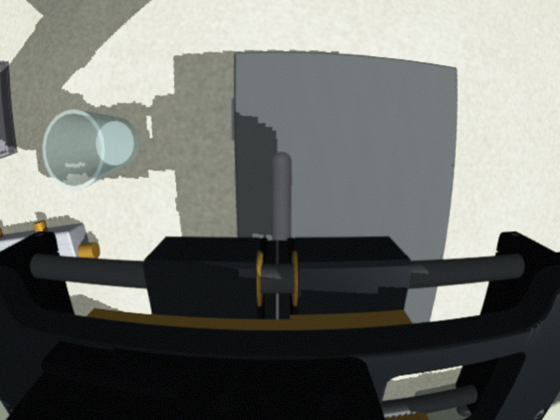

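```bash
python3 - <<'E'
from h import *
np.set_printoptions(precision=4,suppress=True)
s=sense();c=capture("wrist");W=world(c,s)
for v in range(150,320,10): print(v,W[v,276:290:4].round(3).tolist(), c["z_map"][v,276:290:4])
T=capture("top");W=world(T);save(T,"top2",(95,110,255,280),3.5)
S=capture("side");W2=world(S);save(S,"side2",(170,90,330,210),4)
for n,w in(("t",W),("s",W2)):
    B=w.reshape(-1,3);H=B[(abs(B[:,0]-.528)<.07)&(abs(B[:,1]-.19)<.04)&(B[:,2]>.09)&(B[:,2]<.16)];print(n,np.histogram(H[:,2],14,(.09,.16)))
E
```

```text
150 [[0.474, 0.181, 0.104], [0.474, 0.184, 0.104], [0.475, 0.186, 0.103], [0.475, 0.189, 0.103]] [0.2096 0.2089 0.2101 0.2101]
160 [[0.477, 0.181, 0.143], [0.477, 0.183, 0.144], [0.477, 0.185, 0.144], [0.477, 0.187, 0.142]] [0.1722 0.1716 0.1712 0.1732]
170 [[0.482, 0.181, 0.143], [0.482, 0.183, 0.143], [0.482, 0.185, 0.143], [0.483, 0.187, 0.142]] [0.1735 0.1734 0.1739 0.1747]
180 [[0.488, 0.181, 0.143], [0.488, 0.183, 0.144], [0.488, 0.185, 0.143], [0.488, 0.187, 0.142]] [0.1751 0.1739 0.1754 0.1759]
190 [[0.493, 0.18, 0.145], [0.493, 0.183, 0.145], [0.493, 0.185, 0.143], [0.494, 0.187, 0.143]] [0.1747 0.1748 0.1762 0.1769]
200 [[0.499, 0.18, 0.143], [0.499, 0.182, 0.143], [0.499, 0.185, 0.144], [0.499, 0.187, 0.142]] [0.1782 0.1776 0.1772 0.1784]
210 [[0.505, 0.18, 0.142], [0.504, 0.182, 0.143], [0.504, 0.184, 0.144], [0.505, 0.187, 0.141]] [0.1799 0.1787 0.1783 0.1809]
220 [[0.51, 0.18, 0.143], [0.51, 0.182, 0.144], [0.51, 0.184, 0.143], [0.511, 0.187, 0.142]] [0.1806 0.1796 0.1806 0.182 ]
230 [[0.516, 0.18, 0.144], [0.516, 0.182, 0.144], [0.516, 0.184, 0.144], [0.516, 0.186, 0.1
[... 756 characters left out ...]
0829 0.0837 0.0825 0.0837]
300 [[0.562, 0.178, 0.142], [0.526, 0.181, 0.203], [0.526, 0.183, 0.203], [0.526, 0.184, 0.204]] [0.1944 0.1263 0.1264 0.1257]
310 [[0.568, 0.178, 0.143], [0.531, 0.181, 0.203], [0.531, 0.183, 0.203], [0.531, 0.184, 0.203]] [0.1951 0.1278 0.1274 0.1273]
t (array([  9, 105, 275, 110,   4,   2,   1,   2,   0,  10,  25,   5,   0,
         0]), array([0.09 , 0.095, 0.1  , 0.105, 0.11 , 0.115, 0.12 , 0.125, 0.13 ,
       0.135, 0.14 , 0.145, 0.15 , 0.155, 0.16 ]))
s (array([ 30,  81, 257,  27,   5,   4,   5,   4,   9,  34,  34,   2,   2,
         8]), array([0.09 , 0.095, 0.1  , 0.105, 0.11 , 0.115, 0.12 , 0.125, 0.13 ,
       0.135, 0.14 , 0.145, 0.15 , 0.155, 0.16 ]))
```

View pics/side2.png

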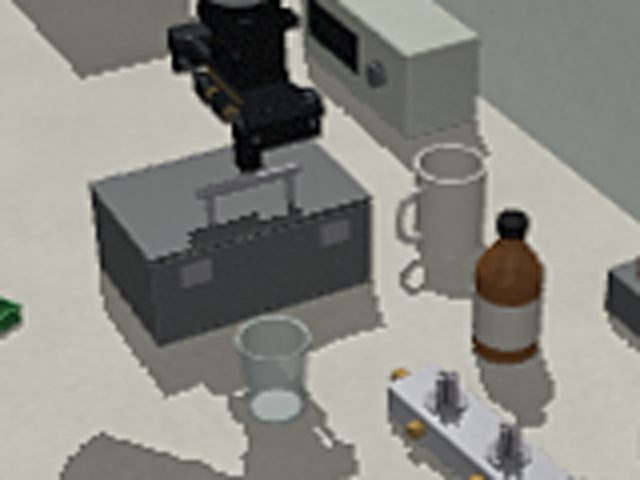

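The side crop shows the fingertips at about (248,165), against the bar at (248,178). They shut on nothing, so the tips may be above the bar. I'll probe gently downward with the fingers shut.

>>> drive_tool(
  rows=[
    [0, 0, 0, -1, 0, 0, 0],
    [0, 0, 0, -1, 0, 0, 0],
    [0, 0, 0, 0, 0, 0, 0],
  ],
)

```text
time_s: 4.47
tcp_pos: [0.5274, 0.18, 0.1378]
ee_rot: [[-0.999, 0.035, -0.0], [0.035, 0.999, -0.0], [0.0, -0.0, -1.0]]
wrist_force: [0.2, -0.6, -0.2]
gripper_width: 0.004
gripper_force: 0.0
```

>>> drive_tool(
  rows=[
    [0, 0, 0, -1, 0, 0, 0],
    [0, 0, 0, -1, 0, 0, 0],
    [0, 0, 0, 0, 0, 0, 0],
  ],
)

```text
time_s: 4.72
tcp_pos: [0.5274, 0.18, 0.1358]
ee_rot: [[-0.999, 0.035, -0.0], [0.035, 0.999, -0.0], [0.0, -0.0, -1.0]]
wrist_force: [-0.8, -0.1, 0.1]
gripper_width: 0.008
gripper_force: 0.0
```

>>> drive_tool(
  rows=[
    [0, 0, 0, -1, 0, 0, 0],
    [0, 0, 0, -1, 0, 0, 0],
    [0, 0, 0, 0, 0, 0, 0],
  ],
)

```text
time_s: 4.97
tcp_pos: [0.5274, 0.18, 0.1338]
ee_rot: [[-0.999, 0.035, -0.0], [0.035, 0.999, -0.0], [0.0, -0.0, -1.0]]
wrist_force: [0.2, 0.1, 0.1]
gripper_width: 0.0
gripper_force: 0.0
```

```bash
python3 - <<'E'
from h import *
np.set_printoptions(precision=4,suppress=True)
s=sense();c=capture("wrist");W=world(c,s)
for v in range(226,262,3): print(v,W[v,282].round(4),W[v,265].round(4),W[v,300].round(4),W[v,320].round(4))
S=capture("side");W2=world(S);save(S,"side3",(180,90,280,165),7)
B=W2.reshape(-1,3);H=B[(abs(B[:,0]-.5274)<.03)&(abs(B[:,1]-.18)<.025)&(B[:,2]>.105)&(B[:,2]<.22)]
print(H[np.argsort(H[:,2])][:60:1])
E
```

```text
226 [0.5116 0.183  0.1435] [0.5238 0.1718 0.1035] [0.5244 0.1951 0.1044] [0.5253 0.2086 0.1033]
229 [0.5135 0.183  0.1429] [0.5263 0.1717 0.1025] [0.5268 0.1951 0.1033] [0.5274 0.2087 0.1032]
232 [0.5153 0.1829 0.1427] [0.528  0.1717 0.1038] [0.5291 0.1951 0.103 ] [0.5298 0.2088 0.1025]
235 [0.5168 0.1829 0.1433] [0.5302 0.1715 0.1033] [0.5312 0.1951 0.1029] [0.5318 0.2087 0.1027]
238 [0.518  0.1828 0.1449] [0.5161 0.1739 0.1493] [0.4901 0.1877 0.2235] [0.4902 0.1934 0.2239]
241 [0.5179 0.1827 0.1497] [0.5163 0.174  0.1532] [0.4895 0.1874 0.2277] [0.4903 0.1931 0.2262]
244 [0.5177 0.1827 0.1546] [0.5163 0.1742 0.1577] [0.49   0.1874 0.2288] [0.4904 0.1928 0.2283]
247 [0.5183 0.1826 0.1575] [0.5163 0.1743 0.1618] [0.4906 0.1873 0.2293] [0.4898 0.1924 0.2319]
250 [0.5181 0.1826 0.162 ] [0.5162 0.1745 0.1661] [0.4903 0.1871 0.2323] [0.4904 0.1923 0.2325]
253 [0.518  0.1825 0.1661] [0.5162 0.1746 0.1699] [0.4902 0.187  0.2345] [0.49   0.1919 0.2354]
256 [0.518  0.1825 0.1698] [0.5166 0.1747 0.1726] [0.4901 0.1868 0.2368] [0.4899 0.1916 0.2377]
259 [0.5176 0.1824 0.1742] [0.5176 0.1747 0.
[... 792 characters left out ...]
05]
 [0.5156 0.1837 0.1405]
 [0.5454 0.1828 0.1408]
 [0.5452 0.1741 0.1411]
 [0.512  0.1765 0.1411]
 [0.548  0.1793 0.1419]
 [0.5546 0.1753 0.142 ]
 [0.5211 0.1859 0.1421]
 [0.5511 0.177  0.1422]
 [0.4979 0.1822 0.1424]
 [0.5073 0.1841 0.1429]
 [0.4976 0.1731 0.1429]
 [0.5001 0.1779 0.144 ]
 [0.5065 0.1737 0.1443]
 [0.5096 0.1798 0.1445]
 [0.5559 0.1776 0.1449]
 [0.5317 0.1726 0.146 ]
 [0.5236 0.1734 0.1481]
 [0.5365 0.1734 0.1486]
 [0.5265 0.1705 0.1487]
 [0.532  0.1728 0.1503]
 [0.5379 0.1756 0.1514]
 [0.531  0.179  0.1517]
 [0.5172 0.1855 0.1525]
 [0.5264 0.1697 0.1536]
 [0.5227 0.171  0.1541]
 [0.5161 0.1662 0.1542]
 [0.5319 0.1721 0.1551]
 [0.5183 0.1704 0.1557]
 [0.5147 0.1717 0.1562]]
```

View pics/side3.png

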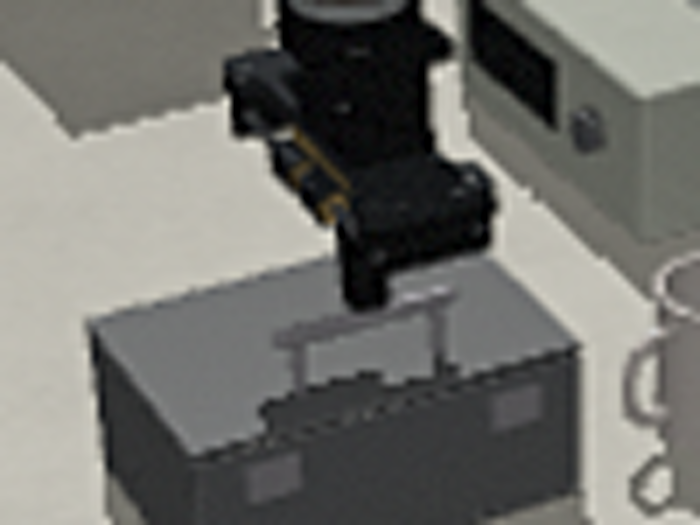

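The side crop and depth put the shut fingertips just above the bar, about 10 mm above the reported TCP. I'll check how the tip height depends on the opening.

>>> drive_tool(
  rows=[
    [50, 0, 0, 2, 0, 0, 0],
    [50, 0, 0, 2, 0, 0, 0],
    [50, 0, 0, 2, 0, 0, 0],
    [50, 0, 0, 0, 0, 0, 0],
    [50, 0, 0, 0, 0, 0, 0],
  ],
)

```text
time_s: 5.48
tcp_pos: [0.5277, 0.1801, 0.1404]
ee_rot: [[-0.999, 0.035, 0.001], [0.035, 0.999, 0.0], [-0.0, 0.0, -1.0]]
wrist_force: [0.6, 0.4, -0.5]
gripper_width: 0.295
gripper_force: 0.0
```

>>> drive_tool(
  rows=[
    [50, 0, 0, 0, 0, 0, 0],
    [50, 0, 0, 0, 0, 0, 0],
    [50, 0, 0, 0, 0, 0, 0],
    [50, 0, 0, 0, 0, 0, 0],
  ],
)

```text
time_s: 5.82
tcp_pos: [0.5275, 0.18, 0.1399]
ee_rot: [[-0.999, 0.035, -0.0], [0.035, 0.999, -0.0], [0.0, -0.0, -1.0]]
wrist_force: [-0.5, 0.2, 0.1]
gripper_width: 0.489
gripper_force: 0.0
```

```bash
python3 - <<'E'
from h import *
np.set_printoptions(precision=4,suppress=True)
s=sense();print(s["tcp_pos"],s["gripper_width"]);c=capture("wrist");W=world(c,s)
# in tool frame: points within |x|<12mm
P=(W-s["tcp_pos"])@s["ee_rot"]
for sg in(-1,1):
    m=(abs(P[...,0])<.0125)&(sg*P[...,1]>.01)&(sg*P[...,1]<.06)&(P[...,2]<.03)&(P[...,2]>-.06)
    Q=P[m];print(len(Q),Q[np.argsort(-Q[:,2])][:12])
save(c,"w4",(130,180,430,330),2.6)
E
```

```text
[0.5275 0.18   0.1399] 0.48896360724546944
718 [[ 0.0091 -0.0238 -0.0133]
 [ 0.0091 -0.0244 -0.0133]
 [ 0.0092 -0.0222 -0.0135]
 [ 0.0092 -0.0254 -0.0136]
 [ 0.0093 -0.0216 -0.0136]
 [ 0.0093 -0.0248 -0.0139]
 [-0.0035 -0.0215 -0.014 ]
 [ 0.0094 -0.0226 -0.014 ]
 [ 0.0094 -0.0232 -0.014 ]
 [-0.0028 -0.0215 -0.0141]
 [ 0.0106 -0.0285 -0.0144]
 [ 0.0096 -0.0258 -0.0147]]
712 [[ 0.0091  0.0228 -0.0134]
 [ 0.0091  0.0244 -0.0134]
 [-0.003   0.0211 -0.0135]
 [ 0.0093  0.0222 -0.0138]
 [-0.0041  0.0211 -0.0138]
 [ 0.0104  0.0281 -0.0139]
 [ 0.0094  0.0249 -0.0142]
 [ 0.0105  0.0297 -0.0142]
 [ 0.0089  0.0211 -0.0143]
 [ 0.0095  0.0216 -0.0143]
 [ 0.0095  0.0237 -0.0144]
 [ 0.0095  0.021  -0.0144]]
```

View pics/w4.png

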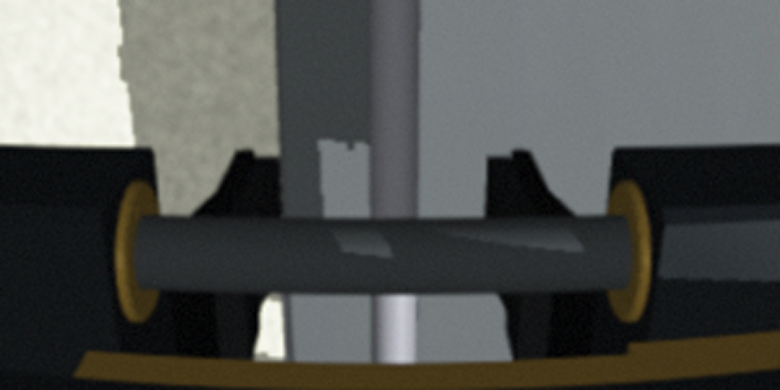

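The real fingertips sit about 13 mm behind the reported TCP, so the true grasp point is about 32 mm back from it along the tool. I'll correct for that, then grip the bar.

>>> drive_tool(
  rows=[
    [50, 0, 0.4, -9, 0, 0, 0],
    [50, 0, 0.4, -9, 0, 0, 0],
    [50, 0, 0.4, -9, 0, 0, 0],
    [50, 0, 0.3, -8, 0, 0, 0],
    [50, 0, 0, 0, 0, 0, 0],
  ],
)

```text
time_s: 6.28
tcp_pos: [0.5261, 0.1808, 0.1023]
ee_rot: [[-0.999, 0.036, -0.004], [0.036, 0.999, -0.002], [0.004, -0.003, -1.0]]
wrist_force: [-0.3, -0.4, -0.9]
gripper_width: 0.501
gripper_force: 0.0
```

>>> drive_tool(
  rows=[
    [0, 0, 0, 0, 0, 0, 0],
    [0, 0, 0, 0, 0, 0, 0],
    [0, 0, 0, 0, 0, 0, 0],
    [0, 0, 0, 0, 0, 0, 0],
    [0, 0, 0, 0, 0, 0, 0],
  ],
)

```text
time_s: 6.7
tcp_pos: [0.5278, 0.1817, 0.1055]
ee_rot: [[-0.999, 0.035, 0.001], [0.035, 0.999, 0.001], [-0.001, 0.001, -1.0]]
wrist_force: [-0.3, -0.3, 0.9]
gripper_width: 0.211
gripper_force: 0.0
```

>>> drive_tool(
  rows=[
    [0, 0, 0, 0, 0, 0, 0],
    [0, 0, 0, 0, 0, 0, 0],
    [0, 0, 0, 0, 0, 0, 0],
    [0, 0, 0, 0, 0, 0, 0],
  ],
)

```text
time_s: 7.03
tcp_pos: [0.5278, 0.1824, 0.1052]
ee_rot: [[-0.999, 0.035, 0.001], [0.035, 0.999, 0.001], [-0.001, 0.001, -1.0]]
wrist_force: [-1.2, 4.4, -0.1]
gripper_width: 0.114
gripper_force: 30.0
```

```bash
python3 - <<'E'
import numpy as np
c=np.array([-130,41.5]);k=.58
def tcp(a):
    g=np.array([[np.cos(a),np.sin(a)],[-np.sin(a),np.cos(a)]])@c
    return g+32*np.array([-np.sin(k*a),-np.cos(k*a)])
A=np.linspace(0,np.radians(118),9);p=[tcp(a) for a in A]
print("turn/row",k*A[1]/5)
for a,b in zip(p,p[1:]): d=(b-a)/5;print((d[0]*.033).round(2),d.round(2))
E
```

```text
turn/row 0.02986258350162298
0.07 [2.02 6.42]
0.12 [3.56 5.59]
0.16 [4.82 4.41]
0.19 [5.73 2.95]
0.21 [6.22 1.32]
0.21 [ 6.27 -0.38]
0.19 [ 5.88 -2.02]
0.17 [ 5.08 -3.49]
```

The bar is gripped (30 N). Now I swing the lid.

>>> drive_tool(
  rows=[
    [0, 0.1, 2.3, 6.4, -0.03, 0.001, 0],
    [0, 0.1, 2.0, 6.4, -0.03, 0.001, 0],
    [0, 0.1, 2.0, 6.4, -0.03, 0.001, 0],
    [0, 0.1, 2.0, 6.4, -0.03, 0.001, 0],
    [0, 0.1, 2.5, 6.4, -0.03, 0.001, 0],
  ],
)

```text
time_s: 7.45
tcp_pos: [0.528, 0.1916, 0.1359]
ee_rot: [[-0.999, 0.035, -0.006], [0.036, 0.988, -0.152], [0.001, -0.152, -0.988]]
wrist_force: [3.7, 0.0, -7.6]
gripper_width: 0.111
gripper_force: 30.0
```

>>> drive_tool(
  rows=[
    [0, 0.1, 3.5, 5.6, -0.03, 0.001, 0],
    [0, 0.1, 3.5, 5.6, -0.03, 0.001, 0],
    [0, 0.1, 3.6, 5.6, -0.03, 0.001, 0],
    [0, 0.1, 3.6, 5.6, -0.03, 0.001, 0],
    [0, 0.1, 3.6, 5.6, -0.03, 0.001, 0],
  ],
)

```text
time_s: 7.87
tcp_pos: [0.5285, 0.2087, 0.164]
ee_rot: [[-0.999, 0.034, -0.012], [0.036, 0.953, -0.3], [0.001, -0.3, -0.954]]
wrist_force: [4.1, -1.2, -7.6]
gripper_width: 0.112
gripper_force: 30.0
```

>>> drive_tool(
  rows=[
    [0, 0.15, 4.8, 4.4, -0.03, 0.001, 0],
    [0, 0.15, 4.8, 4.4, -0.03, 0.001, 0],
    [0, 0.15, 4.8, 4.4, -0.03, 0.001, 0],
    [0, 0.15, 4.8, 4.4, -0.03, 0.001, 0],
    [0, 0.15, 4.9, 4.4, -0.03, 0.001, 0],
  ],
)

```text
time_s: 8.28
tcp_pos: [0.5293, 0.2321, 0.1864]
ee_rot: [[-0.999, 0.032, -0.017], [0.036, 0.897, -0.44], [0.001, -0.441, -0.898]]
wrist_force: [3.7, -4.2, -5.4]
gripper_width: 0.117
gripper_force: 30.0
```

>>> drive_tool(
  rows=[
    [0, 0.2, 5.7, 3, -0.03, 0.001, 0],
    [0, 0.2, 5.7, 3, -0.03, 0.001, 0],
    [0, 0.2, 5.7, 3, -0.03, 0.001, 0],
    [0, 0.2, 5.7, 3, -0.03, 0.001, 0],
    [0, 0.2, 5.8, 2.8, -0.03, 0.001, 0],
  ],
)

```text
time_s: 8.7
tcp_pos: [0.5302, 0.2603, 0.202]
ee_rot: [[-0.999, 0.03, -0.022], [0.037, 0.82, -0.571], [0.001, -0.571, -0.821]]
wrist_force: [1.7, -4.9, -2.4]
gripper_width: 0.113
gripper_force: 30.0
```

>>> drive_tool(
  rows=[
    [0, 0.2, 6.2, 1.4, -0.03, 0.001, 0],
    [0, 0.2, 6.2, 1.3, -0.03, 0.001, 0],
    [0, 0.2, 6.2, 1.3, -0.03, 0.001, 0],
    [0, 0.2, 6.2, 1.3, -0.03, 0.001, 0],
    [0, 0.2, 6.3, 1.3, -0.03, 0.001, 0],
  ],
)

```text
time_s: 9.12
tcp_pos: [0.5313, 0.2915, 0.2095]
ee_rot: [[-0.999, 0.027, -0.025], [0.037, 0.726, -0.687], [-0.0, -0.688, -0.726]]
wrist_force: [1.5, -4.1, -0.9]
gripper_width: 0.116
gripper_force: 30.0
```

>>> drive_tool(
  rows=[
    [0, 0.2, 6.3, -0.3, -0.03, 0.001, 0],
    [0, 0.2, 6.3, -0.4, -0.03, 0.001, 0],
    [0, 0.2, 6.3, -0.4, -0.03, 0.001, 0],
    [0, 0.2, 6.2, -0.4, -0.03, 0.001, 0],
    [0, 0.2, 6.3, -0.4, -0.03, 0.001, 0],
  ],
)

```text
time_s: 9.53
tcp_pos: [0.5323, 0.3234, 0.2087]
ee_rot: [[-0.999, 0.024, -0.028], [0.037, 0.615, -0.788], [-0.002, -0.788, -0.615]]
wrist_force: [-0.1, -4.0, 2.2]
gripper_width: 0.11
gripper_force: 30.0
```

>>> drive_tool(
  rows=[
    [0, 0.2, 5.9, -2, -0.03, 0.001, 0],
    [0, 0.2, 5.9, -2, -0.03, 0.001, 0],
    [0, 0.2, 5.9, -2, -0.03, 0.001, 0],
    [0, 0.2, 5.8, -2, -0.03, 0.001, 0],
    [0, 0.2, 5.9, -2, -0.03, 0.001, 0],
  ],
)

```text
time_s: 9.95
tcp_pos: [0.5334, 0.3537, 0.1993]
ee_rot: [[-0.999, 0.02, -0.03], [0.036, 0.49, -0.871], [-0.003, -0.871, -0.491]]
wrist_force: [0.1, -2.5, 3.3]
gripper_width: 0.111
gripper_force: 30.0
```

>>> drive_tool(
  rows=[
    [0, 0.2, 5.1, -3.5, -0.03, 0.001, 0],
    [0, 0.2, 5.1, -3.5, -0.03, 0.001, 0],
    [0, 0.2, 5.1, -3.5, -0.03, 0.001, 0],
    [0, 0.2, 5, -3.5, -0.03, 0.001, 0],
    [0, 0, 0, 0, 0, 0, 0],
  ],
)

```text
time_s: 10.37
tcp_pos: [0.5344, 0.3763, 0.1851]
ee_rot: [[-0.999, 0.017, -0.027], [0.031, 0.381, -0.924], [-0.006, -0.925, -0.381]]
wrist_force: [-0.6, 5.9, 8.2]
gripper_width: 0.118
gripper_force: 30.0
```

```bash
python3 - <<'E'
from h import *
s=sense();print(s["tcp_pos"],s["joints"],s["gripper_width"],s["wrist_force"])
c=capture("top");save(c,"top3",(60,90,260,240),4)
E
```

```text
[0.53435874 0.37634969 0.18511627] [  60.39826897   55.00098301   20.17394412   29.0678763  -116.92265542
 -154.79144213] 0.11773709526494198 [-0.55061493  5.86763922  8.21975934]
```

View pics/top3.png

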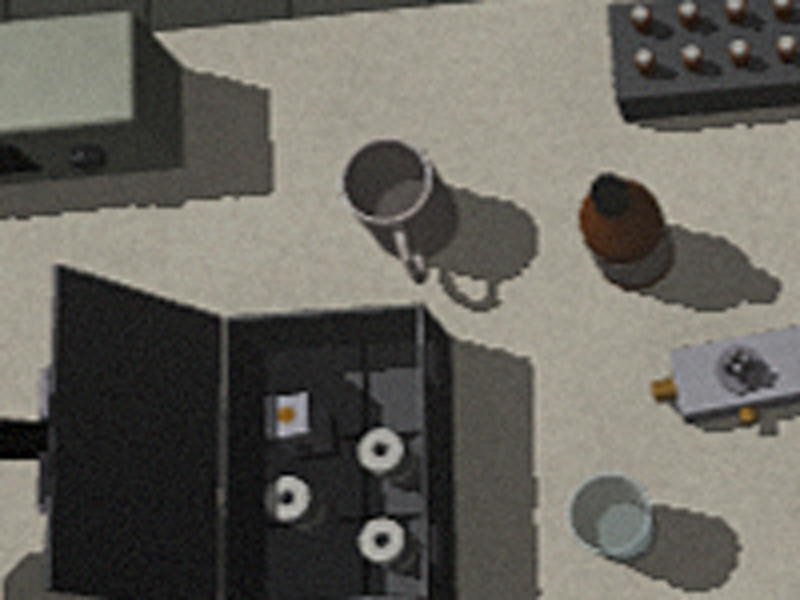

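The top crop shows three cartridges at crop pixels (380,450), (380,540) and (288,497). The block is at (288,415), white with an orange mark. The lid stands open past upright. I'll release the bar and back off.

>>> drive_tool(
  rows=[
    [25, 0, 0, 0, 0, 0, 0],
    [25, 0, 0, 0, 0, 0, 0],
    [25, 0, 0, 0, 0, 0, 0],
    [25, 0, 0, 0, 0, 0, 0],
  ],
)

```text
time_s: 10.75
tcp_pos: [0.5342, 0.3745, 0.182]
ee_rot: [[-0.999, 0.014, -0.032], [0.035, 0.388, -0.921], [-0.001, -0.921, -0.389]]
wrist_force: [-0.1, -0.6, 0.2]
gripper_width: 0.241
gripper_force: 0.0
```

>>> drive_tool(
  rows=[
    [25, 0.3, 9.2, 3.8, 0, 0, 0],
    [25, 0.3, 9.2, 3.8, 0, 0, 0],
    [25, 0.3, 9.2, 3.8, 0, 0, 0],
    [25, 0.3, 9.2, 3.8, 0, 0, 0],
    [25, 0.3, 9.2, 3.8, 0, 0, 0],
  ],
)

```text
time_s: 11.17
tcp_pos: [0.5358, 0.421, 0.2015]
ee_rot: [[-0.999, 0.015, -0.031], [0.035, 0.389, -0.921], [-0.001, -0.921, -0.389]]
wrist_force: [-0.4, -0.0, 0.2]
gripper_width: 0.248
gripper_force: 0.0
```

>>> drive_tool(
  rows=[
    [25, 0.3, 9.2, 3.8, 0, 0, 0],
    [25, 0.3, 9.2, 8, 0, 0, 0],
    [25, 0.3, 0, 20, 0.06, 0, 0],
    [25, 0.3, 0, 30, 0.09, 0, 0],
    [25, 0.3, 0, 30, 0.098, -0.003, 0],
  ],
)

```text
time_s: 11.58
tcp_pos: [0.537, 0.4398, 0.2906]
ee_rot: [[-0.999, 0.014, -0.031], [0.033, 0.601, -0.798], [0.007, -0.799, -0.601]]
wrist_force: [-0.3, 0.1, 0.9]
gripper_width: 0.254
gripper_force: 0.0
```

>>> drive_tool(
  rows=[
    [50, 0, -10, 25, 0.098, -0.003, 0],
    [50, 0, -15, 25, 0.098, -0.003, 0],
    [50, 0, -20, 15, 0.098, -0.003, 0],
    [50, 0, -20, 0, 0.098, -0.003, 0],
    [50, 0, -20, 0, 0.098, -0.003, 0],
  ],
)

```text
time_s: 12.0
tcp_pos: [0.5371, 0.3537, 0.3602]
ee_rot: [[-0.999, 0.028, -0.015], [0.032, 0.911, -0.412], [0.002, -0.412, -0.911]]
wrist_force: [1.1, -0.3, -0.9]
gripper_width: 0.478
gripper_force: 0.0
```

>>> drive_tool(
  rows=[
    [50, 0, -20, 0, 0.098, -0.003, 0],
    [50, 0, -20, 0, 0.098, -0.003, 0],
    [50, 0, -20, 0, 0.098, -0.003, 0],
    [50, 0, -20, 0, 0.098, -0.003, 0],
    [50, 0, -20, 0, 0.04, 0, 0],
  ],
)

```text
time_s: 12.42
tcp_pos: [0.5367, 0.2516, 0.3607]
ee_rot: [[-0.999, 0.032, -0.003], [0.032, 0.999, 0.006], [0.003, 0.006, -1.0]]
wrist_force: [-0.5, -0.4, -0.2]
gripper_width: 0.5
gripper_force: 0.0
```

>>> drive_tool(
  rows=[
    [50, 0, 0, 0, 0, 0, 0],
    [50, 0, 0, 0, 0, 0, 0],
  ],
)

```text
time_s: 12.58
tcp_pos: [0.5371, 0.2523, 0.3596]
ee_rot: [[-0.999, 0.033, -0.004], [0.033, 0.999, 0.001], [0.004, 0.001, -1.0]]
wrist_force: [-0.3, 0.8, 0.2]
gripper_width: 0.501
gripper_force: 0.0
```

```bash
cat >> h.py <<'E'
def blobs(W,fr,zmin=.075,zmax=.105,area=40):
    """bright things standing in the case: centres from their tops"""
    m=(W[...,2]>zmin)&(W[...,2]<zmax)&(fr.mean(2)>95)&(abs(W[...,0]-.53)<.115)&(abs(W[...,1]-.231)<.073)
    m=cv2.morphologyEx(m.astype(np.uint8),cv2.MORPH_CLOSE,np.ones((5,5)))
    n,l,st,ce=cv2.connectedComponentsWithStats(m)
    for i in range(1,n):
        if st[i,4]>area:
            P=W[(l==i)];P=P[P[:,2]>zmin];P=P[~np.isnan(P[:,0])]
            r=rect(P[:,:2]);print(st[i,4],ce[i].round(),np.round(r[0],1),np.round(r[1],1),round(r[2],1),"z",np.median(P[:,2]).round(4))
E
python3 - <<'E'
from h import *
np.set_printoptions(precision=4,suppress=True)
s=sense();print(s["tcp_pos"],s["ee_rot"],s["joints"],s["wrist_force"])
c=capture("wrist");blobs(world(c,s),c["frame"],area=150);save(c,"w5")
c=capture("top");print("top");blobs(world(c),c["frame"],area=15)
E
```

```text
[0.5371 0.2523 0.3596] [[-0.9995  0.0326 -0.0044]
 [ 0.0326  0.9995  0.001 ]
 [ 0.0044  0.0009 -1.    ]] [  40.6678   15.5684   12.3614   -0.2085  -86.9457 -132.5236] [-0.2762  0.795   0.1636]
492 [231. 122.] [458.9 191.5] [32.7 34.2] 41.6 z 0.089
492 [284. 149.] [498.7 262.9] [33.1 33.3] 88.6 z 0.0889
496 [232. 174.] [530.8 189.4] [34.  34.5] 40.9 z 0.0888
574 [284. 197.] [566.7 261.2] [34.1 33.7] 2.1 z 0.0888
top
79 [132. 193.] [565.7 257.8] [33.1 25.5] 4.1 z 0.0878
91 [155. 202.] [528.7 187.7] [34.3 30.8] 39.8 z 0.0888
77 [132. 214.] [498.3 259.2] [26.7 33.7] 88.4 z 0.0882
87 [155. 224.] [457.7 190.4] [30.8 31.2] 36.3 z 0.0883
```

View pics/w5.png

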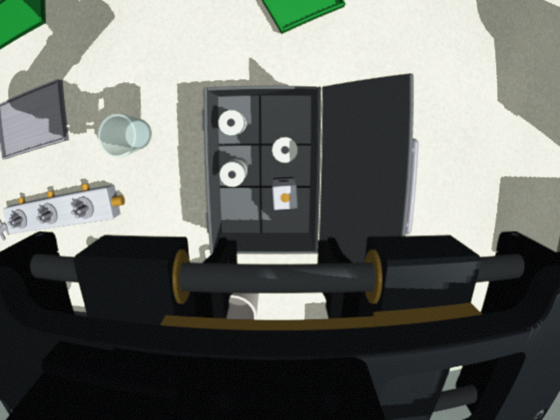

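The wrist view shows the case with cartridges at (231,122), (232,174) and (284,149), and the block with the orange mark at (284,197). All other cells are empty. I'll grip along world x, so the tool turns 90° above the cartridge at (0.531, 0.190).

>>> drive_tool(
  rows=[
    [62, -1, -12, 0, 0, -0.004, 0.12],
    [62, -1, -12, 0, 0, 0, 0.12],
    [62, -1, -13, 0, 0, 0, 0.12],
    [62, -1, -13, 0, 0, 0, 0.12],
    [62, -1, -13, 0, 0, 0, 0.12],
  ],
)

```text
time_s: 13.1
tcp_pos: [0.5321, 0.1926, 0.3569]
ee_rot: [[-0.837, -0.547, -0.003], [-0.547, 0.837, -0.003], [0.005, -0.001, -1.0]]
wrist_force: [0.1, -0.4, 0.1]
gripper_width: 0.616
gripper_force: 0.0
```

>>> drive_tool(
  rows=[
    [62, -1, 0, 0, 0, 0, 0.12],
    [62, 0, 0, 0, 0, 0, 0.12],
    [62, 0, 0, 0, 0, 0, 0.12],
    [62, 0, 0, 0, 0, 0, 0.12],
    [62, 0, 0, 0, 0, 0, 0.12],
  ],
)

```text
time_s: 13.52
tcp_pos: [0.5312, 0.193, 0.3569]
ee_rot: [[-0.382, -0.924, -0.003], [-0.924, 0.382, -0.004], [0.004, 0.001, -1.0]]
wrist_force: [0.1, 0.3, 0.6]
gripper_width: 0.619
gripper_force: 0.0
```

>>> drive_tool(
  rows=[
    [62, 0, 0, -30, 0, 0, 0.12],
    [62, 0, 0, -40, 0, 0, 0.12],
    [62, 0, 0, -40, 0, 0, 0.12],
    [62, 0, 0, -40, 0, 0, 0],
    [62, 0, 0, 0, 0, 0, 0],
  ],
)

```text
time_s: 13.93
tcp_pos: [0.5254, 0.1902, 0.1983]
ee_rot: [[-0.04, -0.999, -0.018], [-0.999, 0.04, -0.011], [0.012, 0.018, -1.0]]
wrist_force: [-0.9, -0.4, -1.2]
gripper_width: 0.619
gripper_force: 0.0
```

>>> drive_tool(
  rows=[
    [62, 0, 0, 0, 0, 0, 0],
    [62, 0, 0, 0, 0, 0, 0],
  ],
)

```text
time_s: 14.1
tcp_pos: [0.5328, 0.1929, 0.2104]
ee_rot: [[-0.039, -0.999, 0.004], [-0.999, 0.039, -0.002], [0.001, -0.004, -1.0]]
wrist_force: [-0.2, 1.6, 1.2]
gripper_width: 0.621
gripper_force: 0.0
```

```bash
python3 - <<'E'
from h import *
np.set_printoptions(precision=4,suppress=True)
s=sense();print(s["tcp_pos"],s["ee_rot"],s["joints"],s["wrist_force"])
c=capture("wrist");blobs(world(c,s),c["frame"],area=150)
E
```

```text
[0.5328 0.1929 0.2104] [[-0.0386 -0.9992  0.0036]
 [-0.9993  0.0386 -0.0016]
 [ 0.0014 -0.0037 -1.    ]] [ 36.396   16.1872  -7.9254   0.2144 -65.7744 -38.6977] [-0.1841  1.6373  1.25  ]
987 [279. 196.] [531.2 188.1] [33.7 33.9] 87.6 z 0.0887
927 [354. 195.] [458.7 190.7] [33.8 34.2] 10.0 z 0.0887
301 [313. 258.] [500.8 251.9] [13.5 29.2] 87.4 z 0.0885
365 [246. 258.] [567.2 250.3] [12.  33.5] 89.5 z 0.0883
```

>>> drive_tool(
  rows=[
    [62, -1.5, -4.3, -15, 0, 0, 0],
    [62, 0, 0, -30, 0, 0, 0],
    [62, 0, 0, -30, 0, 0, 0],
    [62, 0, 0, -30, 0, 0, 0],
    [62, 0, 0, -25, 0, 0, 0],
  ],
)

```text
time_s: 14.57
tcp_pos: [0.5314, 0.1885, 0.0797]
ee_rot: [[-0.04, -0.999, 0.005], [-0.999, 0.04, 0.001], [-0.001, -0.005, -1.0]]
wrist_force: [-0.0, -0.3, -0.0]
gripper_width: 0.618
gripper_force: 0.0
```

>>> drive_tool(
  rows=[
    [62, 0, 0, -18, 0, 0, 0],
    [62, 0, 0, -12, 0, 0, 0],
    [62, 0, 0, -8, 0, 0, 0],
    [62, 0, 0, -5, 0, 0, 0],
    [62, 0, 0, 0, 0, 0, 0],
  ],
)

```text
time_s: 14.98
tcp_pos: [0.5305, 0.1878, 0.036]
ee_rot: [[-0.04, -0.999, 0.002], [-0.999, 0.04, -0.001], [0.001, -0.002, -1.0]]
wrist_force: [-1.0, 0.1, -0.1]
gripper_width: 0.619
gripper_force: 0.0
```

>>> drive_tool(
  rows=[
    [62, 0, 0, 0, 0, 0, 0],
    [62, 0, 0, 0, 0, 0, 0],
    [0, 0, 0, 0, 0, 0, 0],
    [0, 0, 0, 0, 0, 0, 0],
    [0, 0, 0, 0, 0, 0, 0],
  ],
)

```text
time_s: 15.4
tcp_pos: [0.5299, 0.1873, 0.0359]
ee_rot: [[-0.04, -0.999, 0.001], [-0.999, 0.04, -0.001], [0.001, -0.001, -1.0]]
wrist_force: [0.1, 0.2, -0.2]
gripper_width: 0.474
gripper_force: 0.0
```

>>> drive_tool(
  rows=[
    [0, 0, 0, 0, 0, 0, 0],
    [0, 0, 0, 0, 0, 0, 0],
    [0, 0, 0, 0, 0, 0, 0],
  ],
)

```text
time_s: 15.65
tcp_pos: [0.5298, 0.1873, 0.0356]
ee_rot: [[-0.04, -0.999, 0.001], [-0.999, 0.04, -0.002], [0.002, -0.001, -1.0]]
wrist_force: [0.2, -0.3, 2.6]
gripper_width: 0.393
gripper_force: 30.0
```

Cartridge gripped. I'll lift it and carry it toward the manifold, then measure the spigots from close up.

>>> drive_tool(
  rows=[
    [0, 0, 0, 10, 0, 0, 0],
    [0, 0, 0, 25, 0, 0, 0],
    [0, 0, 0, 35, 0, 0, 0],
    [0, 0, 0, 40, 0, 0, 0],
    [0, 0, 0, 40, 0, 0, 0],
  ],
)

```text
time_s: 16.07
tcp_pos: [0.5288, 0.1866, 0.1869]
ee_rot: [[-0.04, -0.999, -0.001], [-0.999, 0.04, -0.003], [0.003, 0.001, -1.0]]
wrist_force: [0.8, 0.4, -1.9]
gripper_width: 0.393
gripper_force: 30.0
```

>>> drive_tool(
  rows=[
    [0, 5, -20, 0, 0, 0, 0],
    [0, 10, -35, 0, 0, 0, 0],
    [0, 10, -35, 0, 0, 0, 0],
    [0, 10, -35, 0, 0, 0, 0],
    [0, 10, -25, 0, 0, 0, 0],
  ],
)

```text
time_s: 16.48
tcp_pos: [0.5741, 0.0348, 0.1859]
ee_rot: [[-0.041, -0.999, -0.0], [-0.999, 0.041, -0.002], [0.002, 0.0, -1.0]]
wrist_force: [1.1, 1.5, -0.8]
gripper_width: 0.393
gripper_force: 30.0
```

>>> drive_tool(
  rows=[
    [0, 5, -8, 0, 0, 0, 0],
    [0, 0, 0, 0, 0, 0, 0],
    [0, 0, 0, 0, 0, 0, 0],
    [0, 0, 0, 0, 0, 0, 0],
  ],
)

```text
time_s: 16.82
tcp_pos: [0.5792, 0.0299, 0.1853]
ee_rot: [[-0.04, -0.999, -0.0], [-0.999, 0.04, -0.002], [0.002, 0.0, -1.0]]
wrist_force: [-0.1, 0.9, -0.3]
gripper_width: 0.4
gripper_force: 30.0
```

```bash
cat >> h.py <<'E'
def spigots(W,z0=.05,z1=.085):
    for p in((.579,-.097),(.588,-.1865),(.597,-.276)):
        d=np.hypot(W[...,0]-p[0],W[...,1]-p[1])
        for a,b in((.048,.085),(.060,.085)):
            m=(d<.025)&(W[...,2]>a)&(W[...,2]<b);P=W[m]
            if len(P)>5: print(p,len(P),P.mean(0),np.array(rect(P[:,:2])[0]),rect(P[:,:2])[1],"zmax",np.percentile(P[:,2],97))
E
python3 - <<'E'
from h import *
np.set_printoptions(precision=4,suppress=True)
s=sense();print(s["tcp_pos"],s["ee_rot"],s["wrist_force"],s["gripper_width"])
c=capture("wrist");W=world(c,s);spigots(W);save(c,"w6")
m=(W[...,2]>.028)&(W[...,2]<.040)&(abs(W[...,0]-.588)<.07)&(abs(W[...,1]+.18)<.17);print("manifold",m.sum(),rect(W[m][:,:2]))
E
```

```text
[0.5792 0.0299 0.1853] [[-0.0395 -0.9992 -0.0001]
 [-0.9992  0.0395 -0.0016]
 [ 0.0016  0.0001 -1.    ]] [-0.1322  0.8692 -0.257 ] 0.39966030910908745
(0.579, -0.097) 407 [ 0.5817 -0.0945  0.065 ] [581.61   -95.5097] (19.093177795410156, 18.712690353393555) zmax 0.07013502782840939
(0.579, -0.097) 336 [ 0.5817 -0.0952  0.0672] [581.83   -95.5704] (18.268798828125, 18.195995330810547) zmax 0.07022908984537703
manifold 6585 ((576.7819213867188, -101.15560913085938), (69.97525787353516, 159.02700805664062), 5.1846723556518555)
```

View pics/w6.png

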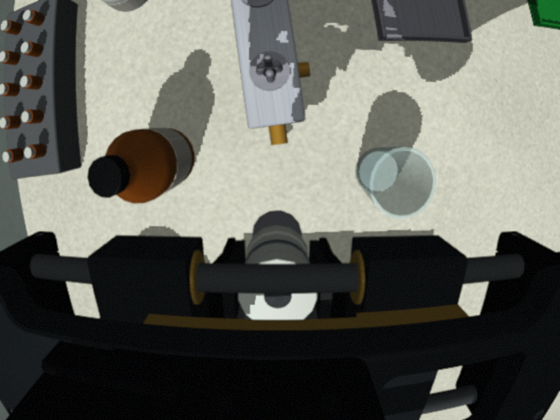

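The wrist view shows the first spigot at (268,68), the bottle at (150,165), the beaker at (400,180), and the cartridge held straight at (278,270). I'll move closer and measure again.

>>> drive_tool(
  rows=[
    [0, 0.5, -15, 0, 0, 0, 0],
    [0, 0.5, -20, 0, 0, 0, 0],
    [0, 0.5, -15, 0, 0, 0, 0],
    [0, 0.5, -5, 0, 0, 0, 0],
    [0, 0, 0, 0, 0, 0, 0],
  ],
)

```text
time_s: 17.28
tcp_pos: [0.5815, -0.0257, 0.1854]
ee_rot: [[-0.04, -0.999, 0.0], [-0.999, 0.04, -0.002], [0.002, -0.0, -1.0]]
wrist_force: [0.1, -0.7, -1.1]
gripper_width: 0.399
gripper_force: 30.0
```

>>> drive_tool(
  rows=[
    [0, 0, 0, 0, 0, 0, 0],
    [0, 0, 0, 0, 0, 0, 0],
  ],
)

```text
time_s: 17.45
tcp_pos: [0.5816, -0.0248, 0.1854]
ee_rot: [[-0.039, -0.999, 0.0], [-0.999, 0.039, -0.002], [0.002, -0.001, -1.0]]
wrist_force: [-0.0, 1.0, -0.3]
gripper_width: 0.392
gripper_force: 30.0
```

```bash
python3 - <<'E'
from h import *
np.set_printoptions(precision=4,suppress=True)
s=sense();print(s["tcp_pos"],s["ee_rot"],s["joints"])
c=capture("wrist");W=world(c,s);spigots(W)
P=(W-s["tcp_pos"])@s["ee_rot"]
m=(abs(P[...,0])<.04)&(abs(P[...,1])<.025)&(c["frame"].min(2)>150)&(P[...,2]<0)
Q=P[m];print("drum pts tool",len(Q),Q.min(0),Q.max(0),np.median(Q,0))
m=(P[...,0]>.010)&(P[...,0]<.04)&(abs(P[...,1])<.022)&(P[...,2]<.06)&(P[...,2]>-.06)
Q=P[m];print(len(Q))
for z in np.arange(-.06,.05,.01):
    q=Q[abs(Q[:,2]-z)<.005]
    if len(q)>3: print(z.round(3),len(q),q.min(0),q.max(0))
E
```

```text
[ 0.5816 -0.0248  0.1854] [[-0.0391 -0.9992  0.0005]
 [-0.9992  0.0391 -0.0016]
 [ 0.0016 -0.0005 -1.    ]] [ 13.5444  18.8433  -7.7964   0.1071 -63.3559 -15.8339]
(0.579, -0.097) 339 [ 0.5819 -0.096   0.0663] [581.9354 -96.0761] (19.663198471069336, 18.686931610107422) zmax 0.07010063838725143
(0.579, -0.097) 305 [ 0.5819 -0.096   0.0675] [581.9442 -95.9838] (18.783084869384766, 17.478830337524414) zmax 0.07013341104620834
(0.588, -0.1865) 429 [ 0.59   -0.1834  0.0643] [ 590.0624 -184.576 ] (19.146183013916016, 19.54080581665039) zmax 0.07018667782613307
(0.588, -0.1865) 333 [ 0.5902 -0.1843  0.0671] [ 590.5591 -185.1062] (18.065095901489258, 18.955886840820312) zmax 0.0703625200345201
drum pts tool 1239 [-0.0148 -0.0223 -0.1111] [ 0.0376  0.017  -0.0513] [-0.0084  0.0022 -0.0531]
2341
-0.05 468 [ 0.01   -0.0198 -0.0549] [ 0.016  0.02  -0.045]
-0.04 353 [ 0.01  -0.022 -0.045] [ 0.0158  0.022  -0.0351]
-0.03 434 [ 0.01   -0.0219 -0.035 ] [ 0.0156  0.022  -0.025 ]
-0.02 371 [ 0.01   -0.022  -0.0249] [ 0.0159  0.0219 -0.015 ]
-0.01 243 [ 0.01  -0.019 -0.015] [ 0.0161  0.0125 -0.0051]
0.0 12 [ 0.0117 -0.0058  0.003 ] [0.0127 0.0041 0.0047]
0.01 186 [ 0.0101 -0.0096  0.005 ] [0.0136 0.0086 0.015 ]
0.02 178 [ 0.0101 -0.0116  0.015 ] [0.0143 0.0103 0.0249]
0.03 96 [ 0.0102 -0.0119  0.025 ] [0.015  0.0106 0.0313]
```

>>> drive_tool(
  rows=[
    [0, 0, -15, 0, 0, 0, 0],
    [0, 0, -22, 0, 0, 0, 0],
    [0, 0, -20, 0, 0, 0, 0],
    [0, 0, -12, 0, 0, 0, 0],
    [0, 0, -4, 0, 0, 0, 0],
  ],
)

```text
time_s: 17.92
tcp_pos: [0.5816, -0.0998, 0.1853]
ee_rot: [[-0.041, -0.999, 0.0], [-0.999, 0.041, -0.002], [0.002, -0.0, -1.0]]
wrist_force: [-0.3, 0.4, -0.6]
gripper_width: 0.394
gripper_force: 30.0
```

>>> drive_tool(
  rows=[
    [0, 0, 0, -20, 0, 0, 0],
    [0, 0, 0, -25, 0, 0, 0],
    [0, 0, 0, -20, 0, 0, 0],
    [0, 0, 0, -13, 0, 0, 0],
    [0, 0, 0, 0, 0, 0, 0],
  ],
)

```text
time_s: 18.33
tcp_pos: [0.5793, -0.098, 0.1039]
ee_rot: [[-0.04, -0.999, -0.007], [-0.999, 0.04, -0.001], [0.002, 0.007, -1.0]]
wrist_force: [-0.4, -0.6, -1.0]
gripper_width: 0.395
gripper_force: 30.0
```

>>> drive_tool(
  rows=[
    [0, 0, 0, 0, 0, 0, 0],
    [0, 0, 0, 0, 0, 0, 0],
  ],
)

```text
time_s: 18.5
tcp_pos: [0.5827, -0.0984, 0.1085]
ee_rot: [[-0.039, -0.999, 0.003], [-0.999, 0.039, -0.002], [0.002, -0.003, -1.0]]
wrist_force: [0.9, -0.2, -0.9]
gripper_width: 0.396
gripper_force: 30.0
```

```bash
python3 - <<'E'
from h import *
np.set_printoptions(precision=4,suppress=True)
s=sense();print(s["tcp_pos"],s["ee_rot"],s["wrist_force"])
c=capture("wrist");W=world(c,s);spigots(W)
E
```

```text
[ 0.5827 -0.0984  0.1085] [[-0.0392 -0.9992  0.0025]
 [-0.9992  0.0392 -0.0021]
 [ 0.002  -0.0026 -1.    ]] [ 0.905  -0.2025 -0.8864]
(0.579, -0.097) 224 [ 0.5827 -0.1089  0.0766] [ 582.4452 -105.985 ] (15.344590187072754, 32.71902847290039) zmax 0.08470719961794124
(0.579, -0.097) 186 [ 0.5826 -0.1092  0.0815] [ 582.4452 -105.985 ] (15.344590187072754, 32.71902847290039) zmax 0.08473878747172174
(0.588, -0.1865) 650 [ 0.5897 -0.1847  0.0661] [ 590.2013 -184.946 ] (18.97655487060547, 18.89945411682129) zmax 0.07020025534492409
(0.588, -0.1865) 586 [ 0.5901 -0.1851  0.0674] [ 590.3168 -185.2673] (18.358749389648438, 18.098726272583008) zmax 0.07021051008908909
(0.597, -0.276) 39 [ 0.5979 -0.2635  0.0514] [ 598.3616 -263.7719] (2.6073403358459473, 7.628655433654785) zmax 0.05475998498347317
```

>>> drive_tool(
  rows=[
    [0, 0, 1, -3, 0, 0, 0],
    [0, 0, 0, -5, 0, 0, 0],
    [0, 0, 0, -5, 0, 0, 0],
    [0, 0, 0, 0, 0, 0, 0],
  ],
)

```text
time_s: 18.88
tcp_pos: [0.5807, -0.0978, 0.0932]
ee_rot: [[-0.041, -0.999, -0.002], [-0.999, 0.041, -0.002], [0.002, 0.002, -1.0]]
wrist_force: [0.1, 0.3, -1.5]
gripper_width: 0.394
gripper_force: 30.0
```

>>> drive_tool(
  rows=[
    [0, 0, 0, -4, 0, 0, 0],
    [0, 0, 0, -4, 0, 0, 0],
    [0, 0, 0, -3, 0, 0, 0],
    [0, 0, 0, 0, 0, 0, 0],
  ],
)

```text
time_s: 19.22
tcp_pos: [0.5815, -0.0978, 0.0826]
ee_rot: [[-0.04, -0.999, -0.0], [-0.999, 0.04, -0.002], [0.002, 0.0, -1.0]]
wrist_force: [0.2, 0.3, -0.8]
gripper_width: 0.393
gripper_force: 30.0
```

>>> drive_tool(
  rows=[
    [0, 0, 0, -1.5, 0, 0, 0],
    [0, 0, 0, -1.5, 0, 0, 0],
    [0, 0, 0, -1.5, 0, 0, 0],
    [0, 0, 0, 0, 0, 0, 0],
  ],
)

```text
time_s: 19.55
tcp_pos: [0.5818, -0.0979, 0.0791]
ee_rot: [[-0.04, -0.999, 0.001], [-0.999, 0.04, -0.002], [0.002, -0.001, -1.0]]
wrist_force: [-1.0, -0.3, 0.8]
gripper_width: 0.398
gripper_force: 30.0
```

>>> drive_tool(
  rows=[
    [0, 0, 0, -1.5, 0, 0, 0],
    [0, 0, 0, -1.5, 0, 0, 0],
    [0, 0, 0, -1.5, 0, 0, 0],
    [0, 0, 0, 0, 0, 0, 0],
  ],
)

```text
time_s: 19.88
tcp_pos: [0.5819, -0.0979, 0.0748]
ee_rot: [[-0.04, -0.999, 0.001], [-0.999, 0.04, -0.002], [0.002, -0.001, -1.0]]
wrist_force: [-0.2, -0.1, 4.5]
gripper_width: 0.392
gripper_force: 30.0
```

>>> drive_tool(
  rows=[
    [0, 0, 0, -1.5, 0, 0, 0],
    [0, 0, 0, -1.5, 0, 0, 0],
    [0, 0, 0, -1, 0, 0, 0],
    [0, 0, 0, 0, 0, 0, 0],
  ],
)

```text
time_s: 20.22
tcp_pos: [0.582, -0.0979, 0.0713]
ee_rot: [[-0.04, -0.999, 0.001], [-0.999, 0.04, -0.002], [0.002, -0.001, -1.0]]
wrist_force: [-2.6, 1.2, 7.9]
gripper_width: 0.395
gripper_force: 30.0
```

>>> drive_tool(
  rows=[
    [0, 0, 0, -1, 0, 0, 0],
    [0, 0, 0, -1, 0, 0, 0],
    [0, 0, 0, 0, 0, 0, 0],
  ],
)

```text
time_s: 20.47
tcp_pos: [0.5821, -0.098, 0.0705]
ee_rot: [[-0.039, -0.999, 0.002], [-0.999, 0.039, -0.003], [0.003, -0.002, -1.0]]
wrist_force: [-3.2, 0.6, 12.7]
gripper_width: 0.396
gripper_force: 30.0
```

>>> drive_tool(
  rows=[
    [0, 0, 0, -0.7, 0, 0, 0],
    [0, 0, 0, -0.7, 0, 0, 0],
    [0, 0, 0, 0, 0, 0, 0],
  ],
)

```text
time_s: 20.72
tcp_pos: [0.5822, -0.098, 0.0704]
ee_rot: [[-0.039, -0.999, 0.002], [-0.999, 0.039, -0.003], [0.003, -0.002, -1.0]]
wrist_force: [-5.8, 1.7, 17.8]
gripper_width: 0.395
gripper_force: 30.0
```

>>> drive_tool(
  rows=[
    [0, 0, 0, -1, 0, 0, 0],
    [0, 0, 0, -1, 0, 0, 0],
    [0, 0, 0, 0, 0, 0, 0],
  ],
)

```text
time_s: 20.97
tcp_pos: [0.5824, -0.0982, 0.0703]
ee_rot: [[-0.038, -0.999, 0.003], [-0.999, 0.038, -0.004], [0.004, -0.003, -1.0]]
wrist_force: [-8.3, 2.2, 26.3]
gripper_width: 0.399
gripper_force: 30.0
```

>>> drive_tool(
  rows=[
    [62, 0, 0, 3, 0, 0, 0],
    [62, 0, 0, 2, 0, 0, 0],
    [62, 0, 0, 0, 0, 0, 0],
    [62, 0, 0, 0, 0, 0, 0],
    [62, 0, 0, 0, 0, 0, 0],
  ],
)

```text
time_s: 21.38
tcp_pos: [0.5813, -0.0979, 0.069]
ee_rot: [[-0.04, -0.999, -0.001], [-0.999, 0.04, -0.002], [0.002, 0.001, -1.0]]
wrist_force: [0.2, -0.7, 0.4]
gripper_width: 0.601
gripper_force: 0.0
```

>>> drive_tool(
  rows=[
    [62, 0, 0, 15, 0, 0, 0],
    [62, 0, 0, 30, 0, 0, 0],
    [62, 0, 0, 40, 0, 0, 0],
    [62, 0, 0, 40, 0, 0, 0],
    [62, -5, 30, 10, 0, 0, 0],
  ],
)

```text
time_s: 21.8
tcp_pos: [0.5807, -0.0709, 0.2114]
ee_rot: [[-0.044, -0.999, 0.012], [-0.999, 0.044, -0.004], [0.003, -0.012, -1.0]]
wrist_force: [1.3, 0.9, 1.4]
gripper_width: 0.628
gripper_force: 0.0
```

>>> drive_tool(
  rows=[
    [62, -5, 30, 0, 0, 0, 0],
    [62, 0, 10, 0, 0, 0, 0],
    [62, 0, 0, 0, 0, 0, 0],
    [62, 0, 0, 0, 0, 0, 0],
  ],
)

```text
time_s: 22.13
tcp_pos: [0.5714, -0.0276, 0.204]
ee_rot: [[-0.039, -0.999, -0.001], [-0.999, 0.039, -0.002], [0.002, 0.001, -1.0]]
wrist_force: [-0.3, 0.5, 0.1]
gripper_width: 0.621
gripper_force: 0.0
```

```bash
cat >> h.py <<'E'
def homed(W,fr,spots):
    for p in spots:
        m=(np.hypot(W[...,0]-p[0],W[...,1]-p[1])<.03)&(W[...,2]>.1)&(W[...,2]<.16)&(fr.mean(2)>95)
        P=W[m]
        if len(P)<20: print(p,"none");continue
        z=np.percentile(P[:,2],90);t=P[P[:,2]>z-.006];A=np.linalg.lstsq(np.c_[t[:,:2]-p,np.ones(len(t))],t[:,2],rcond=None)[0]
        print(p,len(P),"top z",np.median(t[:,2]).round(4),"centre",np.round(rect(t[:,:2])[0],1),np.round(rect(t[:,:2])[1],1),"slope",A[:2].round(3))
E
python3 - <<'E'
from h import *
np.set_printoptions(precision=4,suppress=True)
s=sense();print(s["tcp_pos"],s["ee_rot"][:,2],s["gripper_width"])
c=capture("wrist");W=world(c,s);homed(W,c["frame"],[(.582,-.096)]);spigots(W)
c=capture("top");homed(world(c),c["frame"],[(.582,-.096)])
E
```

```text
[ 0.5714 -0.0276  0.204 ] [-0.0013 -0.0023 -1.    ] 0.6209716691491273
(0.582, -0.096) 1276 top z 0.1238 centre [582.4 -96.2] [33.  34.2] slope [0.    0.001]
(0.588, -0.1865) 385 [ 0.5899 -0.1837  0.0642] [ 590.298  -184.9207] (19.065101623535156, 19.579036712646484) zmax 0.07022626711633115
(0.588, -0.1865) 294 [ 0.5902 -0.1846  0.0673] [ 590.2136 -185.3301] (17.79224395751953, 18.354740142822266) zmax 0.0704325889144846
(0.582, -0.096) 59 top z 0.1235 centre [583.8 -95.5] [26.1 32.5] slope [-0.012  0.036]
```

First cartridge is home: top at 123.8 mm against 124 expected, and level. Next is the cartridge at (0.459, 0.191).

>>> drive_tool(
  rows=[
    [62, -9, 18, 0, 0, 0, 0],
    [62, -18, 36, 0, 0, 0, 0],
    [62, -19, 37, 0, 0, 0, 0],
    [62, -19, 37, 0, 0, 0, 0],
    [62, -19, 37, 0, 0, 0, 0],
  ],
)

```text
time_s: 22.65
tcp_pos: [0.4869, 0.1373, 0.2044]
ee_rot: [[-0.043, -0.999, -0.0], [-0.999, 0.043, -0.003], [0.003, 0.0, -1.0]]
wrist_force: [1.1, 0.7, -0.6]
gripper_width: 0.617
gripper_force: 0.0
```

>>> drive_tool(
  rows=[
    [62, -18, 36, 0, 0, 0, 0],
    [62, -10, 18, 0, 0, 0, 0],
    [62, 0, 0, 0, 0, 0, 0],
    [62, 0, 0, 0, 0, 0, 0],
    [62, 0, 0, 0, 0, 0, 0],
  ],
)

```text
time_s: 23.07
tcp_pos: [0.46, 0.1903, 0.2046]
ee_rot: [[-0.041, -0.999, -0.0], [-0.999, 0.041, -0.003], [0.003, 0.0, -1.0]]
wrist_force: [0.3, -0.6, -0.5]
gripper_width: 0.616
gripper_force: 0.0
```

```bash
python3 - <<'E'
from h import *
np.set_printoptions(precision=4,suppress=True)
s=sense();print(s["tcp_pos"],s["ee_rot"],s["joints"])
c=capture("wrist");blobs(world(c,s),c["frame"],area=150)
E
```

```text
[0.46   0.1903 0.2046] [[-0.0412 -0.9992 -0.0002]
 [-0.9991  0.0412 -0.0025]
 [ 0.0026  0.0001 -1.    ]] [ 41.2727   9.7982 -17.2756   0.1143 -63.0314 -43.6855]
1020 [278. 202.] [459.  190.6] [33.9 33.4] 88.1 z 0.0888
```

>>> drive_tool(
  rows=[
    [62, -1, 0.5, -12, 0, 0, 0],
    [62, 0, 0, -28, 0, 0, 0],
    [62, 0, 0, -30, 0, 0, 0],
    [62, 0, 0, -30, 0, 0, 0],
    [62, 0, 0, -25, 0, 0, 0],
  ],
)

```text
time_s: 23.53
tcp_pos: [0.4587, 0.1898, 0.0781]
ee_rot: [[-0.043, -0.999, -0.001], [-0.999, 0.043, -0.003], [0.003, 0.001, -1.0]]
wrist_force: [-0.4, 0.4, -0.2]
gripper_width: 0.62
gripper_force: 0.0
```

>>> drive_tool(
  rows=[
    [62, 0, 0, -18, 0, 0, 0],
    [62, 0, 0, -13, 0, 0, 0],
    [62, 0, 0, -8, 0, 0, 0],
    [62, 0, 0, -4.5, 0, 0, 0],
    [62, 0, 0, 0, 0, 0, 0],
  ],
)

```text
time_s: 23.95
tcp_pos: [0.4588, 0.1907, 0.0358]
ee_rot: [[-0.042, -0.999, -0.001], [-0.999, 0.042, -0.003], [0.003, 0.001, -1.0]]
wrist_force: [-1.3, 0.1, -0.3]
gripper_width: 0.615
gripper_force: 0.0
```

>>> drive_tool(
  rows=[
    [62, 0, 0, 0, 0, 0, 0],
    [62, 0, 0, 0, 0, 0, 0],
    [0, 0, 0, 0, 0, 0, 0],
    [0, 0, 0, 0, 0, 0, 0],
    [0, 0, 0, 0, 0, 0, 0],
  ],
)

```text
time_s: 24.37
tcp_pos: [0.4588, 0.1919, 0.037]
ee_rot: [[-0.04, -0.999, 0.001], [-0.999, 0.04, -0.001], [0.001, -0.001, -1.0]]
wrist_force: [-0.0, -0.3, -0.4]
gripper_width: 0.471
gripper_force: 0.0
```

>>> drive_tool(
  rows=[
    [0, 0, 0, 0, 0, 0, 0],
    [0, 0, 0, 0, 0, 0, 0],
    [0, 0, 0, 0, 0, 0, 0],
    [0, 0, 0, 0, 0, 0, 0],
  ],
)

```text
time_s: 24.7
tcp_pos: [0.4587, 0.1918, 0.0367]
ee_rot: [[-0.04, -0.999, 0.001], [-0.999, 0.04, -0.002], [0.002, -0.001, -1.0]]
wrist_force: [-1.6, 0.8, 3.6]
gripper_width: 0.399
gripper_force: 30.2
```

>>> drive_tool(
  rows=[
    [0, 0, 0, 10, 0, 0, 0],
    [0, 0, 0, 25, 0, 0, 0],
    [0, 0, 0, 35, 0, 0, 0],
    [0, 0, 0, 40, 0, 0, 0],
    [0, 0, 0, 40, 0, 0, 0],
  ],
)

```text
time_s: 25.12
tcp_pos: [0.4578, 0.191, 0.1873]
ee_rot: [[-0.04, -0.999, -0.002], [-0.999, 0.04, -0.003], [0.003, 0.002, -1.0]]
wrist_force: [1.5, 0.2, -1.2]
gripper_width: 0.392
gripper_force: 30.2
```

>>> drive_tool(
  rows=[
    [0, 8, -17, 5, 0, 0, 0],
    [0, 14, -34, 0, 0, 0, 0],
    [0, 15, -34, 0, 0, 0, 0],
    [0, 15, -34, 0, 0, 0, 0],
    [0, 15, -34, 0, 0, 0, 0],
  ],
)

```text
time_s: 25.53
tcp_pos: [0.5256, 0.0372, 0.1911]
ee_rot: [[-0.04, -0.999, -0.0], [-0.999, 0.04, -0.002], [0.002, 0.0, -1.0]]
wrist_force: [1.6, 0.2, -1.0]
gripper_width: 0.397
gripper_force: 30.2
```

>>> drive_tool(
  rows=[
    [0, 15, -34, 0, 0, 0, 0],
    [0, 15, -34, 0, 0, 0, 0],
    [0, 15, -34, 0, 0, 0, 0],
    [0, 12, -34, 0, 0, 0, 0],
    [0, 8, -18, 0, 0, 0, 0],
  ],
)

```text
time_s: 25.95
tcp_pos: [0.5909, -0.1186, 0.1903]
ee_rot: [[-0.043, -0.999, -0.001], [-0.999, 0.043, -0.002], [0.002, 0.001, -1.0]]
wrist_force: [0.7, 0.8, -0.4]
gripper_width: 0.396
gripper_force: 30.2
```

>>> drive_tool(
  rows=[
    [0, 0, 0, 0, 0, 0, 0],
    [0, 0, 0, 0, 0, 0, 0],
    [0, 0, 0, 0, 0, 0, 0],
  ],
)

```text
time_s: 26.2
tcp_pos: [0.59, -0.115, 0.1907]
ee_rot: [[-0.04, -0.999, -0.001], [-0.999, 0.04, -0.001], [0.002, 0.001, -1.0]]
wrist_force: [0.8, -0.0, -1.1]
gripper_width: 0.393
gripper_force: 30.2
```

```bash
cat >> h.py <<'E'
def held(W,s):
    """axis of the held cartridge in tool axes from the front of drum and skirt; its foot"""
    P=(W-s["tcp_pos"])@s["ee_rot"]
    m=(P[...,0]>.008)&(P[...,0]<.022)&(abs(P[...,1])<.02)
    d=P[m&(P[...,2]>-.045)&(P[...,2]<-.012)];k=P[m&(P[...,2]>.02)&(P[...,2]<.05)]
    print("drum front",np.percentile(d[:,0],97) if len(d) else 0,"skirt front",np.percentile(k[:,0],97) if len(k) else 0,"skirt y",(k[:,1].min()+k[:,1].max())/2 if len(k) else 0,"foot z",np.percentile(k[:,2],98) if len(k) else 0)
E
python3 - <<'E'
from h import *
np.set_printoptions(precision=4,suppress=True)
s=sense();print(s["tcp_pos"],s["ee_rot"],s["joints"],s["gripper_width"])
c=capture("wrist");W=world(c,s);spigots(W);held(W,s)
E
```

```text
[ 0.59   -0.115   0.1907] [[-0.0405 -0.9992 -0.0012]
 [-0.9992  0.0405 -0.0015]
 [ 0.0015  0.0012 -1.    ]] [  4.43    20.4594  -4.5651   0.0862 -65.0512  -6.7853] 0.39284834040135685
(0.579, -0.097) 174 [ 0.5808 -0.11    0.0629] [ 579.7585 -108.4827] (9.926210403442383, 29.64661407470703) zmax 0.0838582884987101
(0.579, -0.097) 77 [ 0.5796 -0.1109  0.0745] [ 577.8973 -108.7496] (8.215418815612793, 27.011585235595703) zmax 0.0845045668103038
(0.588, -0.1865) 329 [ 0.5902 -0.1855  0.0663] [ 589.9774 -185.7658] (20.061067581176758, 18.87073516845703) zmax 0.07031387236801914
(0.588, -0.1865) 294 [ 0.5903 -0.1857  0.0676] [ 590.1135 -185.9281] (17.959781646728516, 17.769012451171875) zmax 0.07033562379599512
(0.597, -0.276) 414 [ 0.5986 -0.273   0.0644] [ 598.6198 -274.2213] (18.885366439819336, 18.68807029724121) zmax 0.0704336724721829
(0.597, -0.276) 319 [ 0.5987 -0.2739  0.0674] [ 598.7355 -274.7258] (18.2609920501709, 17.72624969482422) zmax 0.07059740387030497
drum front 0.01765333511044123 skirt front 0.016820331389757897 skirt y -0.00026213979022927415 foot z 0.03146015558369161
```

>>> drive_tool(
  rows=[
    [0, 0, -15, 0, 0, 0, 0],
    [0, 0, -20, 0, 0, 0, 0],
    [0, 0, -20, 0, 0, 0, 0],
    [0, 0, -12, 0, 0, 0, 0],
    [0, 0, -3, 0, 0, 0, 0],
  ],
)

```text
time_s: 26.67
tcp_pos: [0.5904, -0.1858, 0.1915]
ee_rot: [[-0.041, -0.999, 0.0], [-0.999, 0.041, -0.002], [0.002, -0.0, -1.0]]
wrist_force: [0.1, -0.1, -0.8]
gripper_width: 0.395
gripper_force: 30.2
```

>>> drive_tool(
  rows=[
    [0, 0, 0, -20, 0, 0, 0],
    [0, 0, 0, -25, 0, 0, 0],
    [0, 0, 0, -23, 0, 0, 0],
    [0, 0, 0, -12, 0, 0, 0],
    [0, 0, 0, -3, 0, 0, 0],
  ],
)

```text
time_s: 27.08
tcp_pos: [0.5886, -0.1839, 0.1055]
ee_rot: [[-0.04, -0.999, -0.005], [-0.999, 0.04, -0.001], [0.001, 0.005, -1.0]]
wrist_force: [-0.4, 1.1, -1.6]
gripper_width: 0.394
gripper_force: 30.2
```

>>> drive_tool(
  rows=[
    [0, 0, 0, 0, 0, 0, 0],
    [0, 0, 0, 0, 0, 0, 0],
    [0, 0, 0, 0, 0, 0, 0],
  ],
)

```text
time_s: 27.33
tcp_pos: [0.5917, -0.1851, 0.1101]
ee_rot: [[-0.039, -0.999, 0.003], [-0.999, 0.039, -0.002], [0.002, -0.003, -1.0]]
wrist_force: [0.0, 0.6, -1.3]
gripper_width: 0.394
gripper_force: 30.2
```

>>> drive_tool(
  rows=[
    [0, -0.5, 0, -4, 0, 0, 0],
    [0, 0, 0, -6, 0, 0, 0],
    [0, 0, 0, -6, 0, 0, 0],
    [0, 0, 0, -5, 0, 0, 0],
    [0, 0, 0, -4, 0, 0, 0],
  ],
)

```text
time_s: 27.75
tcp_pos: [0.5905, -0.1853, 0.083]
ee_rot: [[-0.04, -0.999, 0.001], [-0.999, 0.04, -0.002], [0.002, -0.001, -1.0]]
wrist_force: [-0.2, 1.2, 2.2]
gripper_width: 0.401
gripper_force: 30.2
```

>>> drive_tool(
  rows=[
    [0, 0, 0, -2, 0, 0, 0],
    [0, 0, 0, -2, 0, 0, 0],
    [0, 0, 0, -2, 0, 0, 0],
    [0, 0, 0, -1.5, 0, 0, 0],
    [0, 0, 0, 0, 0, 0, 0],
  ],
)

```text
time_s: 28.17
tcp_pos: [0.5907, -0.1854, 0.0768]
ee_rot: [[-0.04, -0.999, 0.002], [-0.999, 0.04, -0.002], [0.002, -0.002, -1.0]]
wrist_force: [-1.3, 1.0, 4.1]
gripper_width: 0.393
gripper_force: 30.2
```

>>> drive_tool(
  rows=[
    [0, 0, 0, -1.5, 0, 0, 0],
    [0, 0, 0, -1.5, 0, 0, 0],
    [0, 0, 0, -1.5, 0, 0, 0],
    [0, 0, 0, -1.5, 0, 0, 0],
    [0, 0, 0, 0, 0, 0, 0],
  ],
)

```text
time_s: 28.58
tcp_pos: [0.5909, -0.1855, 0.0718]
ee_rot: [[-0.04, -0.999, 0.002], [-0.999, 0.04, -0.003], [0.003, -0.002, -1.0]]
wrist_force: [-1.1, 2.2, 8.1]
gripper_width: 0.399
gripper_force: 30.2
```

>>> drive_tool(
  rows=[
    [0, 0, 0, -1, 0, 0, 0],
    [0, 0, 0, -1, 0, 0, 0],
    [0, 0, 0, 0, 0, 0, 0],
  ],
)

```text
time_s: 28.83
tcp_pos: [0.5909, -0.1856, 0.0717]
ee_rot: [[-0.039, -0.999, 0.003], [-0.999, 0.039, -0.003], [0.003, -0.003, -1.0]]
wrist_force: [-4.4, 3.4, 17.2]
gripper_width: 0.394
gripper_force: 30.2
```

>>> drive_tool(
  rows=[
    [0, 0, 0, -1, 0, 0, 0],
    [0, 0, 0, -1, 0, 0, 0],
    [0, 0, 0, 0, 0, 0, 0],
  ],
)

```text
time_s: 29.08
tcp_pos: [0.591, -0.1856, 0.0716]
ee_rot: [[-0.038, -0.999, 0.003], [-0.999, 0.038, -0.004], [0.004, -0.003, -1.0]]
wrist_force: [-7.1, 5.2, 24.8]
gripper_width: 0.395
gripper_force: 30.3
```

>>> drive_tool(
  rows=[
    [0, 0, 0, -1, 0, 0, 0],
    [0, 0, 0, -0.5, 0, 0, 0],
    [0, 0, 0, 0, 0, 0, 0],
  ],
)

```text
time_s: 29.33
tcp_pos: [0.5911, -0.1857, 0.0716]
ee_rot: [[-0.038, -0.999, 0.004], [-0.999, 0.038, -0.004], [0.004, -0.004, -1.0]]
wrist_force: [-9.2, 6.1, 30.5]
gripper_width: 0.395
gripper_force: 30.3
```

>>> drive_tool(
  rows=[
    [62, 0, 0, 3, 0, 0, 0],
    [62, 0, 0, 2, 0, 0, 0],
    [62, 0, 0, 0, 0, 0, 0],
    [62, 0, 0, 0, 0, 0, 0],
    [62, 0, 0, 0, 0, 0, 0],
  ],
)

```text
time_s: 29.75
tcp_pos: [0.5895, -0.1854, 0.0684]
ee_rot: [[-0.04, -0.999, -0.002], [-0.999, 0.04, -0.002], [0.002, 0.001, -1.0]]
wrist_force: [-0.6, -0.1, 0.7]
gripper_width: 0.604
gripper_force: 0.0
```

>>> drive_tool(
  rows=[
    [62, 0, 0, 15, 0, 0, 0],
    [62, 0, 0, 30, 0, 0, 0],
    [62, 0, 0, 40, 0, 0, 0],
    [62, 0, 0, 40, 0, 0, 0],
    [62, -5, 20, 10, 0, 0, 0],
  ],
)

```text
time_s: 30.17
tcp_pos: [0.589, -0.1683, 0.2109]
ee_rot: [[-0.042, -0.999, 0.011], [-0.999, 0.042, -0.006], [0.005, -0.012, -1.0]]
wrist_force: [0.9, 0.5, 2.4]
gripper_width: 0.618
gripper_force: 0.0
```

>>> drive_tool(
  rows=[
    [62, -7, 37, 0, 0, 0, 0],
    [62, -7, 37, 0, 0, 0, 0],
    [62, 0, 0, 0, 0, 0, 0],
    [62, 0, 0, 0, 0, 0, 0],
  ],
)

```text
time_s: 30.5
tcp_pos: [0.5708, -0.0898, 0.2041]
ee_rot: [[-0.037, -0.999, -0.001], [-0.999, 0.037, -0.002], [0.002, 0.0, -1.0]]
wrist_force: [0.3, 0.7, -0.3]
gripper_width: 0.625
gripper_force: 0.0
```

```bash
python3 - <<'E'
from h import *
np.set_printoptions(precision=4,suppress=True)
s=sense();print(s["tcp_pos"],s["ee_rot"][:,2],s["gripper_width"])
c=capture("wrist");W=world(c,s);homed(W,c["frame"],[(.582,-.096),(.590,-.1855)]);spigots(W)
E
```

```text
[ 0.5708 -0.0898  0.2041] [-0.0005 -0.0019 -1.    ] 0.6254622236011467
(0.582, -0.096) 1229 top z 0.1237 centre [581.9 -96.7] [33.8 32.8] slope [0.005 0.007]
(0.59, -0.1855) 1234 top z 0.1238 centre [ 591.3 -186.1] [33.8 33.1] slope [-0.003 -0.002]
(0.579, -0.097) 113 [ 0.5798 -0.11    0.0646] [ 579.3296 -107.9739] (10.553279876708984, 31.002208709716797) zmax 0.08471222934523474
(0.579, -0.097) 46 [ 0.5794 -0.1105  0.0812] [ 578.9113 -108.3657] (9.540081977844238, 31.06669807434082) zmax 0.08473559994262983
(0.588, -0.1865) 23 [ 0.5809 -0.1752  0.0758] [ 583.4882 -174.6163] (28.617246627807617, 7.399375915527344) zmax 0.08406571421244097
(0.588, -0.1865) 19 [ 0.5812 -0.175   0.0812] [ 583.4882 -174.6163] (28.617246627807617, 7.399375915527344) zmax 0.08406738887884747
(0.597, -0.276) 390 [ 0.5981 -0.2728  0.0637] [ 598.7914 -273.9222] (18.714019775390625, 18.94682502746582) zmax 0.07051985154672512
(0.597, -0.276) 287 [ 0.5984 -0.274   0.0671] [ 598.8184 -274.5197] (17.79530143737793, 18.18108367919922) zmax 0.07059457276384881
```

>>> drive_tool(
  rows=[
    [62, -4, 18, 0, 0, 0, 0],
    [62, -8, 36, 0, 0, 0, 0],
    [62, -8, 38, 0, 0, 0, 0],
    [62, -8, 38, 0, 0, 0, 0],
    [62, -8, 38, 0, 0, 0, 0],
  ],
)

```text
time_s: 30.97
tcp_pos: [0.535, 0.0768, 0.2038]
ee_rot: [[-0.043, -0.999, -0.0], [-0.999, 0.043, -0.003], [0.003, 0.0, -1.0]]
wrist_force: [0.4, -0.6, -0.1]
gripper_width: 0.618
gripper_force: 0.0
```

>>> drive_tool(
  rows=[
    [62, -8, 38, 0, 0, 0, 0],
    [62, -8, 38, 0, 0, 0, 0],
    [62, -8, 38, 0, 0, 0, 0],
    [62, -8, 38, 0, 0, 0, 0],
    [62, -7, 20, 0, 0, 0, 0],
  ],
)

```text
time_s: 31.38
tcp_pos: [0.4965, 0.2511, 0.2037]
ee_rot: [[-0.04, -0.999, 0.0], [-0.999, 0.04, -0.002], [0.002, -0.0, -1.0]]
wrist_force: [-0.1, 0.5, 0.0]
gripper_width: 0.618
gripper_force: 0.0
```

>>> drive_tool(
  rows=[
    [62, 0, 0, 0, 0, 0, 0],
    [62, 0, 0, 0, 0, 0, 0],
    [62, 0, 0, 0, 0, 0, 0],
  ],
)

```text
time_s: 31.63
tcp_pos: [0.4966, 0.2476, 0.2038]
ee_rot: [[-0.042, -0.999, -0.001], [-0.999, 0.042, -0.003], [0.003, 0.0, -1.0]]
wrist_force: [0.1, -0.1, -0.5]
gripper_width: 0.616
gripper_force: 0.0
```

```bash
python3 - <<'E'
from h import *
np.set_printoptions(precision=4,suppress=True)
s=sense();print(s["tcp_pos"],s["ee_rot"],s["joints"])
c=capture("wrist");blobs(world(c,s),c["frame"],area=150)
E
```

```text
[0.4966 0.2476 0.2038] [[-0.0415 -0.9991 -0.0006]
 [-0.9991  0.0415 -0.0029]
 [ 0.0029  0.0004 -1.    ]] [ 43.2987  15.4639  -9.8773   0.1105 -64.7974 -45.727 ]
1006 [274. 218.] [499.7 263.1] [33.7 34.1] 44.6 z 0.0887
1143 [204. 219.] [566.4 261.1] [33.6 33.3] 1.4 z 0.0886
```

Both are home: tops at 123.7 and 123.8 mm, and level. Now the third cartridge.

>>> drive_tool(
  rows=[
    [62, 3, 8, 0, 0, 0, 0],
    [62, 0, 7.4, -20, 0, 0, 0],
    [62, 0, 0, -28, 0, 0, 0],
    [62, 0, 0, -30, 0, 0, 0],
    [62, 0, 0, -30, 0, 0, 0],
  ],
)

```text
time_s: 32.1
tcp_pos: [0.5001, 0.2638, 0.0958]
ee_rot: [[-0.042, -0.999, 0.002], [-0.999, 0.042, -0.0], [0.0, -0.002, -1.0]]
wrist_force: [0.0, 0.2, -0.3]
gripper_width: 0.623
gripper_force: 0.0
```

>>> drive_tool(
  rows=[
    [62, 0, 0, -24, 0, 0, 0],
    [62, 0, 0, -18, 0, 0, 0],
    [62, 0, 0, -10, 0, 0, 0],
    [62, 0, 0, -5, 0, 0, 0],
    [62, 0, 0, -3, 0, 0, 0],
  ],
)

```text
time_s: 32.52
tcp_pos: [0.4998, 0.2639, 0.0363]
ee_rot: [[-0.041, -0.999, 0.001], [-0.999, 0.041, -0.002], [0.002, -0.001, -1.0]]
wrist_force: [0.5, -1.0, 0.1]
gripper_width: 0.623
gripper_force: 0.0
```

>>> drive_tool(
  rows=[
    [62, 0, 0, 0, 0, 0, 0],
    [62, 0, 0, 0, 0, 0, 0],
    [0, 0, 0, 0, 0, 0, 0],
    [0, 0, 0, 0, 0, 0, 0],
    [0, 0, 0, 0, 0, 0, 0],
  ],
)

```text
time_s: 32.93
tcp_pos: [0.4994, 0.2644, 0.0373]
ee_rot: [[-0.04, -0.999, 0.001], [-0.999, 0.04, -0.001], [0.001, -0.002, -1.0]]
wrist_force: [-0.7, 0.4, -0.2]
gripper_width: 0.473
gripper_force: 0.0
```

>>> drive_tool(
  rows=[
    [0, 0, 0, 0, 0, 0, 0],
    [0, 0, 0, 0, 0, 0, 0],
    [0, 0, 0, 0, 0, 0, 0],
    [0, 0, 0, 0, 0, 0, 0],
  ],
)

```text
time_s: 33.27
tcp_pos: [0.4994, 0.2643, 0.0369]
ee_rot: [[-0.04, -0.999, 0.001], [-0.999, 0.04, -0.001], [0.001, -0.001, -1.0]]
wrist_force: [-1.4, 0.4, 2.9]
gripper_width: 0.395
gripper_force: 30.2
```

>>> drive_tool(
  rows=[
    [0, 0, 0, 10, 0, 0, 0],
    [0, 0, 0, 25, 0, 0, 0],
    [0, 0, 0, 40, 0, 0, 0],
    [0, 0, 0, 40, 0, 0, 0],
    [0, 0, 0, 40, 0, 0, 0],
  ],
)

```text
time_s: 33.68
tcp_pos: [0.4984, 0.2634, 0.193]
ee_rot: [[-0.04, -0.999, -0.001], [-0.999, 0.04, -0.003], [0.003, 0.001, -1.0]]
wrist_force: [0.4, 0.7, -1.5]
gripper_width: 0.395
gripper_force: 30.2
```

>>> drive_tool(
  rows=[
    [0, 4, -18, 0, 0, 0, 0],
    [0, 8, -36, 0, 0, 0, 0],
    [0, 8, -36, 0, 0, 0, 0],
    [0, 8, -36, 0, 0, 0, 0],
    [0, 8, -36, 0, 0, 0, 0],
  ],
)

```text
time_s: 34.1
tcp_pos: [0.5345, 0.1005, 0.1917]
ee_rot: [[-0.04, -0.999, -0.0], [-0.999, 0.04, -0.002], [0.002, 0.0, -1.0]]
wrist_force: [0.1, 1.0, -1.3]
gripper_width: 0.397
gripper_force: 30.2
```

>>> drive_tool(
  rows=[
    [0, 8, -36, 0, 0, 0, 0],
    [0, 8, -36, 0, 0, 0, 0],
    [0, 8, -36, 0, 0, 0, 0],
    [0, 8, -36, 0, 0, 0, 0],
    [0, 8, -36, 0, 0, 0, 0],
  ],
)

```text
time_s: 34.52
tcp_pos: [0.5746, -0.0797, 0.1915]
ee_rot: [[-0.04, -0.999, -0.0], [-0.999, 0.04, -0.001], [0.002, 0.0, -1.0]]
wrist_force: [0.8, 0.1, -1.2]
gripper_width: 0.397
gripper_force: 30.2
```

>>> drive_tool(
  rows=[
    [0, 8, -36, 0, 0, 0, 0],
    [0, 8, -36, 0, 0, 0, 0],
    [0, 5, -36, 0, 0, 0, 0],
    [0, 2, -17, 0, 0, 0, 0],
    [0, 0, 0, 0, 0, 0, 0],
  ],
)

```text
time_s: 34.93
tcp_pos: [0.5975, -0.2066, 0.1906]
ee_rot: [[-0.045, -0.999, -0.001], [-0.999, 0.045, -0.002], [0.002, 0.001, -1.0]]
wrist_force: [0.9, 0.9, -1.4]
gripper_width: 0.395
gripper_force: 30.2
```

>>> drive_tool(
  rows=[
    [0, 0, 0, 0, 0, 0, 0],
    [0, 0, 0, 0, 0, 0, 0],
    [0, 0, 0, 0, 0, 0, 0],
  ],
)

```text
time_s: 35.18
tcp_pos: [0.5979, -0.2018, 0.1916]
ee_rot: [[-0.039, -0.999, 0.0], [-0.999, 0.039, -0.002], [0.002, -0.0, -1.0]]
wrist_force: [0.4, 0.5, -1.5]
gripper_width: 0.396
gripper_force: 30.2
```

```bash
python3 - <<'E'
from h import *
np.set_printoptions(precision=4,suppress=True)
s=sense();print(s["tcp_pos"],s["ee_rot"],s["joints"],s["gripper_width"])
c=capture("wrist");W=world(c,s);spigots(W);held(W,s)
E
```

```text
[ 0.5979 -0.2018  0.1916] [[-0.0389 -0.9992  0.0001]
 [-0.9992  0.0389 -0.0015]
 [ 0.0015 -0.0001 -1.    ]] [ -3.9355  23.251   -0.1236   0.0942 -66.6159   1.6668] 0.3962317617425669
(0.588, -0.1865) 188 [ 0.5909 -0.1997  0.064 ] [ 589.7894 -197.5956] (11.937418937683105, 30.612939834594727) zmax 0.08403243016308042
(0.588, -0.1865) 84 [ 0.5892 -0.2008  0.0764] [ 587.5493 -199.0118] (8.471628189086914, 28.969894409179688) zmax 0.08441767510068261
(0.597, -0.276) 328 [ 0.5988 -0.2754  0.0662] [ 599.0554 -275.2967] (19.980758666992188, 19.23932456970215) zmax 0.07022879816665738
(0.597, -0.276) 291 [ 0.5989 -0.2755  0.0677] [ 599.0288 -275.3073] (18.09636116027832, 17.788738250732422) zmax 0.07028226449074064
drum front 0.01740936617279798 skirt front 0.01673954525607685 skirt y -0.00031179684704889157 foot z 0.03169412335189903
```

>>> drive_tool(
  rows=[
    [0, 0.5, -15, 0, 0, 0, 0],
    [0, 0, -21, 0, 0, 0, 0],
    [0, 0, -21, 0, 0, 0, 0],
    [0, 0, -12, 0, 0, 0, 0],
    [0, 0, -4, 0, 0, 0, 0],
  ],
)

```text
time_s: 35.65
tcp_pos: [0.5984, -0.2774, 0.1913]
ee_rot: [[-0.042, -0.999, 0.0], [-0.999, 0.042, -0.002], [0.002, -0.0, -1.0]]
wrist_force: [0.1, -0.2, -1.5]
gripper_width: 0.394
gripper_force: 30.2
```

>>> drive_tool(
  rows=[
    [0, 0, 0, -20, 0, 0, 0],
    [0, 0, 0, -25, 0, 0, 0],
    [0, 0, 0, -23, 0, 0, 0],
    [0, 0, 0, -12, 0, 0, 0],
    [0, 0, 0, -3, 0, 0, 0],
  ],
)

```text
time_s: 36.07
tcp_pos: [0.597, -0.2749, 0.1055]
ee_rot: [[-0.04, -0.999, -0.005], [-0.999, 0.04, -0.0], [0.0, 0.005, -1.0]]
wrist_force: [-0.2, 0.3, -2.1]
gripper_width: 0.395
gripper_force: 30.2
```

>>> drive_tool(
  rows=[
    [0, 0, 0, 0, 0, 0, 0],
    [0, 0, 0, 0, 0, 0, 0],
    [0, 0, 0, 0, 0, 0, 0],
    [0, 0, 0, 0, 0, 0, 0],
  ],
)

```text
time_s: 36.4
tcp_pos: [0.5996, -0.2761, 0.1102]
ee_rot: [[-0.04, -0.999, 0.003], [-0.999, 0.04, -0.003], [0.003, -0.003, -1.0]]
wrist_force: [0.2, 0.3, -1.2]
gripper_width: 0.398
gripper_force: 30.2
```

>>> drive_tool(
  rows=[
    [0, 0, 0.8, -4, 0, 0, 0],
    [0, 0, 0, -6, 0, 0, 0],
    [0, 0, 0, -6, 0, 0, 0],
    [0, 0, 0, -5, 0, 0, 0],
    [0, 0, 0, -4, 0, 0, 0],
  ],
)

```text
time_s: 36.82
tcp_pos: [0.5988, -0.2751, 0.0828]
ee_rot: [[-0.04, -0.999, 0.0], [-0.999, 0.04, -0.002], [0.002, -0.001, -1.0]]
wrist_force: [0.9, -0.1, 2.3]
gripper_width: 0.393
gripper_force: 30.0
```

>>> drive_tool(
  rows=[
    [0, 0, 0, -2, 0, 0, 0],
    [0, 0, 0, -2, 0, 0, 0],
    [0, 0, 0, -2, 0, 0, 0],
    [0, 0, 0, -1.5, 0, 0, 0],
    [0, 0, 0, 0, 0, 0, 0],
  ],
)

```text
time_s: 37.23
tcp_pos: [0.599, -0.2752, 0.0768]
ee_rot: [[-0.04, -0.999, 0.001], [-0.999, 0.04, -0.002], [0.002, -0.001, -1.0]]
wrist_force: [-0.5, 1.7, 4.3]
gripper_width: 0.397
gripper_force: 30.2
```

>>> drive_tool(
  rows=[
    [0, 0, 0, -1.5, 0, 0, 0],
    [0, 0, 0, -1.5, 0, 0, 0],
    [0, 0, 0, -1.5, 0, 0, 0],
    [0, 0, 0, -1.5, 0, 0, 0],
    [0, 0, 0, 0, 0, 0, 0],
  ],
)

```text
time_s: 37.65
tcp_pos: [0.5992, -0.2754, 0.0719]
ee_rot: [[-0.039, -0.999, 0.002], [-0.999, 0.039, -0.003], [0.003, -0.002, -1.0]]
wrist_force: [-1.6, 1.0, 8.7]
gripper_width: 0.396
gripper_force: 30.2
```

>>> drive_tool(
  rows=[
    [0, 0, 0, -1, 0, 0, 0],
    [0, 0, 0, -1, 0, 0, 0],
    [0, 0, 0, 0, 0, 0, 0],
  ],
)

```text
time_s: 37.9
tcp_pos: [0.5993, -0.2755, 0.0718]
ee_rot: [[-0.039, -0.999, 0.002], [-0.999, 0.039, -0.004], [0.004, -0.003, -1.0]]
wrist_force: [-4.2, 3.3, 15.5]
gripper_width: 0.393
gripper_force: 30.3
```

>>> drive_tool(
  rows=[
    [0, 0, 0, -1, 0, 0, 0],
    [0, 0, 0, -1, 0, 0, 0],
    [0, 0, 0, 0, 0, 0, 0],
  ],
)

```text
time_s: 38.15
tcp_pos: [0.5994, -0.2756, 0.0717]
ee_rot: [[-0.038, -0.999, 0.003], [-0.999, 0.038, -0.004], [0.004, -0.003, -1.0]]
wrist_force: [-5.8, 4.4, 21.9]
gripper_width: 0.393
gripper_force: 30.2
```

>>> drive_tool(
  rows=[
    [0, 0, 0, -1, 0, 0, 0],
    [0, 0, 0, -1, 0, 0, 0],
    [0, 0, 0, 0, 0, 0, 0],
  ],
)

```text
time_s: 38.4
tcp_pos: [0.5995, -0.2758, 0.0717]
ee_rot: [[-0.038, -0.999, 0.004], [-0.999, 0.038, -0.005], [0.005, -0.004, -1.0]]
wrist_force: [-8.2, 7.5, 28.8]
gripper_width: 0.392
gripper_force: 30.2
```

>>> drive_tool(
  rows=[
    [62, 0, 0, 3, 0, 0, 0],
    [62, 0, 0, 2, 0, 0, 0],
    [62, 0, 0, 0, 0, 0, 0],
    [62, 0, 0, 0, 0, 0, 0],
    [62, 0, 0, 0, 0, 0, 0],
  ],
)

```text
time_s: 38.82
tcp_pos: [0.5981, -0.2751, 0.0678]
ee_rot: [[-0.041, -0.999, -0.001], [-0.999, 0.041, -0.001], [0.001, 0.001, -1.0]]
wrist_force: [-0.0, -1.3, 0.2]
gripper_width: 0.602
gripper_force: 0.0
```

>>> drive_tool(
  rows=[
    [62, 0, 0, 15, 0, 0, 0],
    [62, 0, 0, 30, 0, 0, 0],
    [62, 0, 0, 40, 0, 0, 0],
    [62, 0, 0, 40, 0, 0, 0],
    [62, -5, 20, 15, 0, 0, 0],
  ],
)

```text
time_s: 39.23
tcp_pos: [0.5965, -0.2585, 0.2145]
ee_rot: [[-0.042, -0.999, 0.009], [-0.999, 0.042, -0.007], [0.006, -0.009, -1.0]]
wrist_force: [1.7, -0.0, 1.3]
gripper_width: 0.618
gripper_force: 0.0
```

>>> drive_tool(
  rows=[
    [62, -5, 37, 0, 0, 0, 0],
    [62, -5, 37, 0, 0, 0, 0],
    [62, 0, 0, 0, 0, 0, 0],
    [62, 0, 0, 0, 0, 0, 0],
  ],
)

```text
time_s: 39.57
tcp_pos: [0.5835, -0.1795, 0.2087]
ee_rot: [[-0.037, -0.999, -0.0], [-0.999, 0.037, -0.002], [0.002, 0.0, -1.0]]
wrist_force: [0.7, 0.2, -0.7]
gripper_width: 0.622
gripper_force: 0.0
```

```bash
python3 - <<'E'
from h import *
np.set_printoptions(precision=4,suppress=True)
s=sense();print(s["tcp_pos"],s["ee_rot"][:,2],s["gripper_width"])
c=capture("wrist");W=world(c,s);homed(W,c["frame"],[(.582,-.096),(.590,-.1855),(.599,-.275)])
m=(W[...,2]>.010)&(W[...,2]<.024)&(abs(W[...,0]-.41)<.1)&(abs(W[...,1]+.24)<.14);print("tray",m.sum(),rect(W[m][:,:2]))
T=capture("top");save(T,"top4");W=world(T)
for m in masks_of("tray",T)[:4]:
    P=W[m["region"]];P=P[~np.isnan(P[:,0])&(P[:,2]<.03)];print("tray",m["p"],m["xy"],T["frame"][m["region"]].mean(0),rect(P[:,:2]))
E
```

```text
[ 0.5835 -0.1795  0.2087] [-0.0003 -0.0018 -1.    ] 0.6217995873759101
(0.582, -0.096) 532 top z 0.1236 centre [582.1 -90.6] [21.7 33.3] slope [ 0.003 -0.008]
(0.59, -0.1855) 1221 top z 0.1237 centre [ 591.1 -186.4] [34.6 33.9] slope [0.002 0.013]
(0.599, -0.275) 1226 top z 0.1238 centre [ 599.5 -276.3] [33.9 33.1] slope [0.    0.003]
tray 2115 ((416.8122863769531, -215.66204833984375), (121.60559844970703, 190.9361572265625), 4.995251655578613)
tray 0.76 [323.7, 305.1] [26.7943 92.0637 38.761 ] ((160.9649658203125, -303.6639404296875), (123.8949203491211, 196.78273010253906), 8.76088809967041)
tray 0.73 [289.7, 227.4] [107.9234 104.3507 109.9368] ((417.74481201171875, -215.38040161132812), (125.034423828125, 195.37615966796875), 4.770912170410156)
tray 0.73 [443.8, 215.9] [35.8477 90.3632 42.6066] ((413.08416748046875, -749.41455078125), (126.55242156982422, 192.91250610351562), 66.05733489990234)
tray 0.4 [91.0, 198.1] [35.4254 35.1417 34.856 ] ((589.5375366210938, 446.15557861328125), (306.8060302734375, 102.79271697998047), 1.0289983749389648)
```

View pics/top4.png

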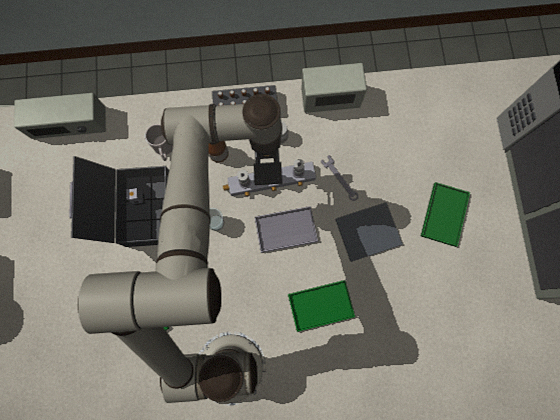

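>>> drive_tool(
  rows=[
    [62, -1, 18, 0, 0, 0, 0],
    [62, -2, 36, 0, 0, 0, 0],
    [62, -2, 38, 0, 0, 0, 0],
    [62, -2, 38, 0, 0, 0, 0],
    [62, -2, 38, 0, 0, 0, 0],
  ],
)

```text
time_s: 40.13
tcp_pos: [0.5747, -0.013, 0.2084]
ee_rot: [[-0.043, -0.999, -0.0], [-0.999, 0.043, -0.002], [0.002, 0.0, -1.0]]
wrist_force: [0.8, 0.5, 0.4]
gripper_width: 0.619
gripper_force: 0.0
```

>>> drive_tool(
  rows=[
    [62, -2, 38, 0, 0, 0, 0],
    [62, -2, 38, 0, 0, 0, 0],
    [62, -2, 38, 0, 0, 0, 0],
    [62, -2, 38, 0, 0, 0, 0],
    [62, -2, 38, 0, 0, 0, 0],
  ],
)

```text
time_s: 40.55
tcp_pos: [0.565, 0.1776, 0.2085]
ee_rot: [[-0.042, -0.999, -0.0], [-0.999, 0.042, -0.002], [0.002, -0.0, -1.0]]
wrist_force: [1.7, -0.0, -0.5]
gripper_width: 0.617
gripper_force: 0.0
```

>>> drive_tool(
  rows=[
    [62, 0, 38, 0, 0, 0, 0],
    [62, 0, 18, 0, 0, 0, 0],
    [62, 0, 0, 0, 0, 0, 0],
    [62, 0, 0, 0, 0, 0, 0],
    [62, 0, 0, 0, 0, 0, 0],
  ],
)

```text
time_s: 40.97
tcp_pos: [0.5649, 0.2315, 0.2084]
ee_rot: [[-0.042, -0.999, -0.001], [-0.999, 0.042, -0.003], [0.003, 0.001, -1.0]]
wrist_force: [0.0, -0.5, -0.1]
gripper_width: 0.621
gripper_force: 0.0
```

```bash
python3 - <<'E'
from h import *
np.set_printoptions(precision=4,suppress=True)
s=sense();print(s["tcp_pos"],s["ee_rot"],s["joints"])
c=capture("wrist");blobs(world(c,s),c["frame"],area=150)
E
```

```text
[0.5649 0.2315 0.2084] [[-0.0418 -0.9991 -0.0007]
 [-0.9991  0.0418 -0.0027]
 [ 0.0028  0.0006 -1.    ]] [ 37.512   20.6667  -1.6325   0.1069 -67.8295 -39.9494]
1166 [276. 231.] [567.  261.3] [34.1 33.8] 1.8 z 0.0886
```

The top view shows three cartridges on the manifold and only the block left in the case at (133,196). The steel tray has shifted to (288,229), or world (0.417, -0.215). Now I fetch the block.

>>> drive_tool(
  rows=[
    [62, 2, 10, 0, 0, 0, 0.073],
    [62, 0, 15, -10, 0, 0, 0],
    [62, 0, 5, -25, 0, 0, 0],
    [62, 0, 0, -30, 0, 0, 0],
    [62, 0, 0, -30, 0, 0, 0],
  ],
)

```text
time_s: 41.43
tcp_pos: [0.5668, 0.2629, 0.1129]
ee_rot: [[0.03, -1.0, 0.002], [-1.0, -0.03, -0.001], [0.001, -0.001, -1.0]]
wrist_force: [-0.4, -0.1, 0.2]
gripper_width: 0.616
gripper_force: 0.0
```

>>> drive_tool(
  rows=[
    [62, 0, 0, -30, 0, 0, 0],
    [62, 0, 0, -22, 0, 0, 0],
    [62, 0, 0, -15, 0, 0, 0],
    [62, 0, 0, -8, 0, 0, 0],
    [62, 0, 0, -3, 0, 0, 0],
  ],
)

```text
time_s: 41.85
tcp_pos: [0.5659, 0.2618, 0.0339]
ee_rot: [[0.031, -1.0, -0.002], [-1.0, -0.031, -0.004], [0.004, 0.002, -1.0]]
wrist_force: [0.3, 0.4, 0.2]
gripper_width: 0.62
gripper_force: 0.0
```

>>> drive_tool(
  rows=[
    [62, 0, 0, 0, 0, 0, 0],
    [62, 0, 0, 0, 0, 0, 0],
    [0, 0, 0, 0, 0, 0, 0],
    [0, 0, 0, 0, 0, 0, 0],
    [0, 0, 0, 0, 0, 0, 0],
  ],
)

```text
time_s: 42.27
tcp_pos: [0.5671, 0.2632, 0.037]
ee_rot: [[0.033, -0.999, 0.002], [-0.999, -0.033, -0.001], [0.001, -0.002, -1.0]]
wrist_force: [0.2, 0.3, 0.6]
gripper_width: 0.473
gripper_force: 0.0
```

>>> drive_tool(
  rows=[
    [0, 0, 0, 0, 0, 0, 0],
    [0, 0, 0, 0, 0, 0, 0],
    [0, 0, 0, 0, 0, 0, 0],
    [0, 0, 0, 0, 0, 0, 0],
  ],
)

```text
time_s: 42.6
tcp_pos: [0.5668, 0.263, 0.0366]
ee_rot: [[0.033, -0.999, 0.001], [-0.999, -0.033, -0.001], [0.002, -0.001, -1.0]]
wrist_force: [-1.3, 0.9, 3.5]
gripper_width: 0.386
gripper_force: 30.0
```

>>> drive_tool(
  rows=[
    [0, 0, 0, 10, 0, 0, 0],
    [0, 0, 0, 25, 0, 0, 0],
    [0, 0, 0, 40, 0, 0, 0],
    [0, 0, 0, 40, 0, 0, 0],
    [0, 0, 0, 40, 0, 0, 0],
  ],
)

```text
time_s: 43.02
tcp_pos: [0.5659, 0.2623, 0.1921]
ee_rot: [[0.033, -0.999, -0.001], [-0.999, -0.033, -0.003], [0.003, 0.001, -1.0]]
wrist_force: [1.4, 0.1, -2.3]
gripper_width: 0.387
gripper_force: 30.0
```

>>> drive_tool(
  rows=[
    [0, -5, -18, 0, 0, 0, 0],
    [0, -11, -35, 0, 0, 0, 0],
    [0, -11, -35, 0, 0, 0, 0],
    [0, -11, -35, 0, 0, 0, 0],
    [0, -11, -35, 0, 0, 0, 0],
  ],
)

```text
time_s: 43.43
tcp_pos: [0.5161, 0.1033, 0.1907]
ee_rot: [[0.033, -0.999, -0.001], [-0.999, -0.033, -0.002], [0.002, 0.001, -1.0]]
wrist_force: [1.0, -0.4, -1.6]
gripper_width: 0.39
gripper_force: 30.0
```

>>> drive_tool(
  rows=[
    [0, -11, -35, 0, 0, 0, 0],
    [0, -11, -35, 0, 0, 0, 0],
    [0, -11, -35, 0, 0, 0, 0],
    [0, -11, -35, 0, 0, 0, 0],
    [0, -11, -35, 0, 0, 0, 0],
  ],
)

```text
time_s: 43.85
tcp_pos: [0.4611, -0.0716, 0.191]
ee_rot: [[0.033, -0.999, -0.0], [-0.999, -0.033, -0.002], [0.002, 0.0, -1.0]]
wrist_force: [1.2, -0.5, -2.2]
gripper_width: 0.391
gripper_force: 30.0
```

>>> drive_tool(
  rows=[
    [0, -11, -35, 0, 0, 0, 0],
    [0, -11, -30, 0, 0, 0, 0],
    [0, 0, 0, 0, 0, 0, 0],
    [0, 0, 0, 0, 0, 0, 0],
    [0, 0, 0, 0, 0, 0, 0],
  ],
)

```text
time_s: 44.27
tcp_pos: [0.4404, -0.1352, 0.1909]
ee_rot: [[0.032, -0.999, 0.0], [-0.999, -0.032, -0.001], [0.001, -0.0, -1.0]]
wrist_force: [-0.3, 0.2, -3.0]
gripper_width: 0.389
gripper_force: 30.0
```

```bash
python3 - <<'E'
from h import *
np.set_printoptions(precision=4,suppress=True)
s=sense();print(s["tcp_pos"],s["ee_rot"],s["joints"],s["gripper_width"])
c=capture("wrist");W=world(c,s);held(W,s)
m=(W[...,2]>.010)&(W[...,2]<.024)&(abs(W[...,0]-.41)<.1)&(abs(W[...,1]+.22)<.14);print("tray",m.sum(),rect(W[m][:,:2]))
T=capture("top");W=world(T)
for m in masks_of("tray",T)[:4]:
    P=W[m["region"]];P=P[~np.isnan(P[:,0])&(P[:,2]<.03)];print("tray",m["p"],m["xy"],T["frame"][m["region"]].mean(0),rect(P[:,:2]))
E
```

```text
[ 0.4404 -0.1352  0.1909] [[ 0.0319 -0.9995  0.0005]
 [-0.9995 -0.0319 -0.0015]
 [ 0.0015 -0.0004 -1.    ]] [  3.2984   6.6927 -23.1646   0.099  -60.1213  -1.5202] 0.3889669206018032
drum front 0.018322600459646583 skirt front 0.01823222433339989 skirt y -0.0002471779597992812 foot z 0.029407527374736932
tray 2509 ((416.70220947265625, -215.58135986328125), (120.74739074707031, 190.57318115234375), 4.867039203643799)
tray 0.81 [291.0, 229.0] [93.428  90.276  94.9299] ((419.58203125, -218.8443145751953), (129.41726684570312, 193.86094665527344), 4.100368499755859)
tray 0.69 [134.4, 305.6] [27.8337 88.9576 39.4221] ((199.52603149414062, 281.0810546875), (198.0675048828125, 130.36318969726562), 25.40679359436035)
tray 0.69 [320.6, 304.6] [20.9831 75.7566 31.1525] ((159.91159057617188, -303.18695068359375), (120.25580596923828, 189.9656524658203), 8.029688835144043)
tray 0.67 [443.1, 215.8] [35.1923 87.6381 41.6196] ((415.3299865722656, -752.6524658203125), (129.06759643554688, 199.4019775390625), 66.57471466064453)
```

>>> drive_tool(
  rows=[
    [0, -5, -16, 0, 0, 0, 0],
    [0, -7, -26, 0, 0, 0, 0],
    [0, -7, -25, 0, 0, 0, 0],
    [0, -4, -13, -10, 0, 0, 0],
    [0, 0, 0, -25, 0, 0, 0],
  ],
)

```text
time_s: 44.83
tcp_pos: [0.4203, -0.2169, 0.1586]
ee_rot: [[0.033, -0.999, 0.008], [-0.999, -0.033, -0.005], [0.005, -0.008, -1.0]]
wrist_force: [0.7, -0.2, -2.5]
gripper_width: 0.39
gripper_force: 30.0
```

>>> drive_tool(
  rows=[
    [0, 0, 0, -30, 0, 0, 0],
    [0, 0, 0, -30, 0, 0, 0],
    [0, 0, 0, -25, 0, 0, 0],
    [0, 0, 0, -15, 0, 0, 0],
    [0, 0, 0, -8, 0, 0, 0],
  ],
)

```text
time_s: 45.25
tcp_pos: [0.4167, -0.2141, 0.0457]
ee_rot: [[0.034, -0.999, -0.004], [-0.999, -0.034, -0.001], [0.001, 0.004, -1.0]]
wrist_force: [-0.8, -0.6, -2.7]
gripper_width: 0.387
gripper_force: 30.0
```

>>> drive_tool(
  rows=[
    [0, 0, 0, 0, 0, 0, 0],
    [0, 0, 0, 0, 0, 0, 0],
    [0, 0, 0, 0, 0, 0, 0],
    [0, 0, 0, -3, 0, 0, 0],
    [0, 0, 0, 0, 0, 0, 0],
  ],
)

```text
time_s: 45.67
tcp_pos: [0.4181, -0.2151, 0.0456]
ee_rot: [[0.033, -0.999, 0.002], [-0.999, -0.033, -0.002], [0.002, -0.002, -1.0]]
wrist_force: [-0.0, -0.0, -2.7]
gripper_width: 0.389
gripper_force: 30.0
```

>>> drive_tool(
  rows=[
    [0, 0, 0, -2, 0, 0, 0],
    [0, 0, 0, -1.5, 0, 0, 0],
    [0, 0, 0, 0, 0, 0, 0],
  ],
)

```text
time_s: 45.92
tcp_pos: [0.4174, -0.2151, 0.0413]
ee_rot: [[0.033, -0.999, 0.0], [-0.999, -0.033, -0.002], [0.002, -0.0, -1.0]]
wrist_force: [0.4, -0.1, -2.6]
gripper_width: 0.387
gripper_force: 30.0
```

>>> drive_tool(
  rows=[
    [0, 0, 0, -2, 0, 0, 0],
    [0, 0, 0, -1.5, 0, 0, 0],
    [0, 0, 0, -1.5, 0, 0, 0],
    [0, 0, 0, 0, 0, 0, 0],
    [0, 0, 0, 0, 0, 0, 0],
  ],
)

```text
time_s: 46.33
tcp_pos: [0.4175, -0.2151, 0.0363]
ee_rot: [[0.033, -0.999, -0.0], [-0.999, -0.033, -0.002], [0.002, 0.0, -1.0]]
wrist_force: [0.0, 0.2, -2.5]
gripper_width: 0.389
gripper_force: 30.0
```

>>> drive_tool(
  rows=[
    [0, 0, 0, -1, 0, 0, 0],
    [0, 0, 0, 0, 0, 0, 0],
    [0, 0, 0, 0, 0, 0, 0],
  ],
)

```text
time_s: 46.58
tcp_pos: [0.4178, -0.2152, 0.0356]
ee_rot: [[0.033, -0.999, 0.001], [-0.999, -0.033, -0.002], [0.002, -0.001, -1.0]]
wrist_force: [0.6, -0.7, -1.9]
gripper_width: 0.387
gripper_force: 30.0
```

>>> drive_tool(
  rows=[
    [0, 0, 0, -0.6, 0, 0, 0],
    [0, 0, 0, 0, 0, 0, 0],
    [55, 0, 0, 0, 0, 0, 0],
    [55, 0, 0, 0, 0, 0, 0],
    [55, 0, 0, 0, 0, 0, 0],
  ],
)

```text
time_s: 47.0
tcp_pos: [0.4178, -0.2152, 0.0348]
ee_rot: [[0.033, -0.999, 0.001], [-0.999, -0.033, -0.002], [0.002, -0.001, -1.0]]
wrist_force: [-0.1, 0.0, 0.0]
gripper_width: 0.509
gripper_force: 0.0
```

>>> drive_tool(
  rows=[
    [55, 0, 0, 0, 0, 0, 0],
    [55, 0, 0, 10, 0, 0, 0],
    [55, 0, 0, 25, 0, 0, 0],
    [55, 0, 0, 35, 0, 0, 0],
    [55, 0, 0, 40, 0, 0, 0],
  ],
)

```text
time_s: 47.42
tcp_pos: [0.4161, -0.2148, 0.1446]
ee_rot: [[0.033, -0.999, -0.004], [-0.999, -0.033, -0.001], [0.001, 0.004, -1.0]]
wrist_force: [1.6, 1.2, -0.2]
gripper_width: 0.549
gripper_force: 0.0
```

>>> drive_tool(
  rows=[
    [55, 0, 0, 40, 0, 0, 0],
    [55, 0, 10, 40, 0, 0, 0],
    [55, 0, 20, 40, 0, 0, 0],
    [55, 0, 0, 0, 0, 0, 0],
    [55, 0, 0, 0, 0, 0, 0],
  ],
)

```text
time_s: 47.83
tcp_pos: [0.4188, -0.186, 0.2647]
ee_rot: [[0.034, -0.999, 0.007], [-0.999, -0.034, -0.002], [0.002, -0.007, -1.0]]
wrist_force: [0.4, -0.0, -0.8]
gripper_width: 0.554
gripper_force: 0.0
```

```bash
python3 - <<'E'
from h import *
np.set_printoptions(precision=4,suppress=True)
s=sense();print(s["tcp_pos"],s["ee_rot"][:,2],s["gripper_width"])
c=capture("wrist");W=world(c,s);save(c,"w7")
m=(W[...,2]>.07)&(W[...,2]<.1)&(abs(W[...,0]-.417)<.06)&(abs(W[...,1]+.215)<.06);print("block",m.sum(),rect(W[m][:,:2]),np.median(W[m][:,2]))
m=(W[...,2]>.010)&(W[...,2]<.024)&(abs(W[...,0]-.41)<.1)&(abs(W[...,1]+.22)<.14);print("tray",rect(W[m][:,:2]))
E
```

```text
[ 0.4188 -0.186   0.2647] [ 0.0068 -0.0021 -1.    ] 0.5539804211294008
block 970 ((418.14422607421875, -216.7227783203125), (34.18418884277344, 33.15102005004883), 1.6857854127883911) 0.0875820409199539
tray ((416.79656982421875, -215.7896728515625), (120.80465698242188, 191.09121704101562), 5.133510589599609)
```

View pics/w7.png

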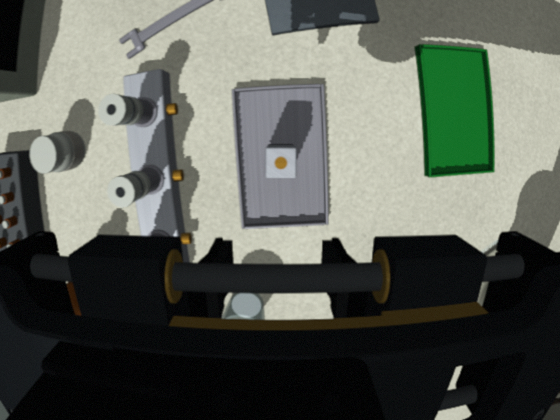

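The wrist view shows the block standing in the middle of the steel tray at (280,162), with the cartridges seated at (120,108) and (130,188). Now I go to the open lid's handle.

>>> drive_tool(
  rows=[
    [25, 6, 34, 20, 0, 0.007, -0.091],
    [25, 6, 35, 20, 0, 0, -0.091],
    [25, 6, 35, 20, 0, 0, -0.091],
    [25, 6, 35, 20, 0, 0, -0.091],
    [25, 6, 35, 20, 0, 0, -0.091],
  ],
)

```text
time_s: 48.3
tcp_pos: [0.4469, -0.0114, 0.3612]
ee_rot: [[-0.415, -0.91, -0.011], [-0.91, 0.415, 0.0], [0.004, 0.01, -1.0]]
wrist_force: [2.6, 0.7, 0.2]
gripper_width: 0.288
gripper_force: 0.0
```

>>> drive_tool(
  rows=[
    [25, 7, 35, 8, 0, 0, -0.091],
    [25, 7, 35, 0, 0, 0, -0.091],
    [25, 7, 35, 0, 0, 0, -0.091],
    [25, 7, 35, 0, 0, 0, -0.091],
    [25, 7, 35, 0, 0, 0, -0.091],
  ],
)

```text
time_s: 48.72
tcp_pos: [0.4823, 0.1639, 0.368]
ee_rot: [[-0.772, -0.636, -0.009], [-0.636, 0.772, 0.002], [0.006, 0.007, -1.0]]
wrist_force: [0.1, -0.6, -0.3]
gripper_width: 0.249
gripper_force: 0.0
```

>>> drive_tool(
  rows=[
    [25, 7, 35, 0, 0, 0, -0.091],
    [25, 7, 35, 0, 0, 0, -0.091],
    [25, 7, 35, 0, 0, 0, -0.091],
    [25, 7, 35, 0, 0, 0, -0.091],
    [25, 7, 35, 0, 0, 0, -0.091],
  ],
)

```text
time_s: 49.13
tcp_pos: [0.5176, 0.3388, 0.3674]
ee_rot: [[-0.973, -0.232, -0.007], [-0.232, 0.973, 0.003], [0.006, 0.004, -1.0]]
wrist_force: [1.4, -0.3, 0.5]
gripper_width: 0.255
gripper_force: 0.0
```

>>> drive_tool(
  rows=[
    [25, 6, 35, 0, 0, 0, -0.091],
    [25, 6, 35, 0, 0, 0, -0.091],
    [25, 6, 33, 0, 0, 0, -0.091],
    [25, 0, 0, 0, 0, 0, 0],
    [25, 0, 0, 0, 0, 0, 0],
  ],
)

```text
time_s: 49.55
tcp_pos: [0.5355, 0.4419, 0.3648]
ee_rot: [[-0.999, 0.032, -0.007], [0.032, 0.999, 0.001], [0.007, 0.0, -1.0]]
wrist_force: [-0.4, -0.0, -0.1]
gripper_width: 0.247
gripper_force: 0.0
```

>>> drive_tool(
  rows=[
    [25, 0, 0, 0, 0, 0, 0],
    [25, 0, 0, 0, 0, 0, 0],
  ],
)

```text
time_s: 49.72
tcp_pos: [0.5358, 0.4393, 0.3698]
ee_rot: [[-0.999, 0.035, -0.002], [0.035, 0.999, 0.006], [0.002, 0.006, -1.0]]
wrist_force: [0.4, 0.2, 0.9]
gripper_width: 0.249
gripper_force: 0.0
```

```bash
python3 - <<'E'
from h import *
np.set_printoptions(precision=4,suppress=True)
s=sense();print(s["tcp_pos"],s["ee_rot"],s["joints"],s["gripper_width"])
for n in("wrist","top"):
    c=capture(n);W=world(c,s)
    m=(abs(W[...,0]-.535)<.06)&(W[...,1]>.385)&(W[...,1]<.43)&(W[...,2]>.17)&(W[...,2]<.225);P=W[m];print(n,len(P),P.mean(0) if len(P) else 0, P.min(0) if len(P) else 0,P.max(0) if len(P) else 0)
    m=(abs(W[...,0]-.535)<.1)&(W[...,1]>.30)&(W[...,1]<.42)&(W[...,2]>.11)&(W[...,2]<.26);P=W[m]
    if len(P)>20: print("edge z max",np.percentile(P[:,2],99.5),P[P[:,2]>np.percentile(P[:,2],97)].mean(0))
E
```

```text
[0.5358 0.4393 0.3698] [[-0.9994  0.035  -0.0021]
 [ 0.035   0.9994  0.0056]
 [ 0.0023  0.0055 -1.    ]] [  52.541    26.5484   30.0387   -0.2929  -93.3085 -144.5638] 0.24883615250316699
wrist 1108 [0.531  0.4016 0.2011] [0.4798 0.385  0.1948] [0.5889 0.4102 0.2103]
edge z max 0.24077057826260542 [0.5046 0.3809 0.2404]
top 84 [0.5352 0.4028 0.2006] [0.4802 0.3971 0.1936] [0.5868 0.4084 0.2071]
edge z max 0.24162681883974782 [0.5276 0.3781 0.2406]
```

>>> drive_tool(
  rows=[
    [25, 0, 0, 0, -0.098, 0.0035, 0],
    [25, 0, 0, 0, -0.098, 0.0035, 0],
    [25, 0, 0, 0, -0.098, 0.0035, 0],
    [25, 0, 0, 0, -0.098, 0.0035, 0],
    [25, 0, 0, 0, -0.098, 0.0035, 0],
  ],
)

```text
time_s: 50.23
tcp_pos: [0.5357, 0.4396, 0.3722]
ee_rot: [[-0.999, 0.032, -0.017], [0.036, 0.884, -0.466], [0.001, -0.467, -0.884]]
wrist_force: [0.5, -0.5, 1.1]
gripper_width: 0.251
gripper_force: 0.0
```

>>> drive_tool(
  rows=[
    [25, 0, 0, 0, -0.098, 0.0035, 0],
    [25, 0, 0, 0, -0.098, 0.0035, 0],
    [25, 0, 0, -10, -0.098, 0.0035, 0],
    [25, 0, 0, -10, -0.098, 0.0035, 0],
    [25, 0, 0, -20, -0.098, 0.0035, 0],
  ],
)

```text
time_s: 50.65
tcp_pos: [0.536, 0.4402, 0.3326]
ee_rot: [[-0.999, 0.022, -0.03], [0.037, 0.562, -0.827], [-0.002, -0.827, -0.562]]
wrist_force: [0.9, 0.2, 1.1]
gripper_width: 0.251
gripper_force: 0.0
```

>>> drive_tool(
  rows=[
    [25, 0, 0, -20, -0.098, 0.0035, 0],
    [25, 0, 0, -30, -0.098, 0.0035, 0],
    [25, 0, 0, -30, 0, 0, 0],
    [25, 0, 0, -25, 0, 0, 0],
    [25, 0, 0, -15, 0, 0, 0],
  ],
)

```text
time_s: 51.07
tcp_pos: [0.5355, 0.4394, 0.2068]
ee_rot: [[-0.999, 0.01, -0.037], [0.038, 0.386, -0.922], [0.005, -0.922, -0.386]]
wrist_force: [0.6, -0.0, -0.2]
gripper_width: 0.247
gripper_force: 0.0
```

>>> drive_tool(
  rows=[
    [25, 0, 0, 0, 0, 0, 0],
    [25, 0, 0, 0, 0, 0, 0],
    [25, 0, 0, 0, 0, 0, 0],
  ],
)

```text
time_s: 51.32
tcp_pos: [0.5361, 0.4406, 0.2131]
ee_rot: [[-0.999, 0.016, -0.034], [0.037, 0.393, -0.919], [-0.001, -0.919, -0.393]]
wrist_force: [-0.2, 0.1, 0.1]
gripper_width: 0.251
gripper_force: 0.0
```

```bash
python3 - <<'E'
from h import *
np.set_printoptions(precision=4,suppress=True)
s=sense();print(s["tcp_pos"],s["ee_rot"],s["joints"],s["gripper_width"])
G=s["tcp_pos"]-.032*s["ee_rot"][:,2];print("G",G,"to bar",(np.array([.535,.4037,.1947])-G)@s["ee_rot"], np.array([.535,.4037,.1947])-G)
c=capture("wrist");W=world(c,s)
m=(abs(W[...,0]-.535)<.06)&(W[...,1]>.385)&(W[...,1]<.43)&(W[...,2]>.165)&(W[...,2]<.225);P=W[m];print(len(P),P.mean(0),np.percentile(P,[3,97],axis=0))
E
```

```text
[0.5361 0.4406 0.2131] [[-0.9993  0.0157 -0.0338]
 [ 0.0372  0.3932 -0.9187]
 [-0.0011 -0.9193 -0.3935]] [  62.0709   60.0479   35.4874   29.7101 -126.0931 -150.7072] 0.25072589346210356
G [0.5372 0.47   0.2257] to bar [-0.0002  0.0024  0.0732] [-0.0022 -0.0663 -0.031 ]
2046 [0.518  0.4063 0.1989] [[0.4836 0.3905 0.1928]
 [0.5602 0.4104 0.2064]]
```

>>> drive_tool(
  rows=[
    [25, -0.3, -6, -3, 0, 0, 0],
    [25, -0.3, -12, -6, 0, 0, 0],
    [25, -0.4, -15, -7, 0, 0, 0],
    [25, -0.4, -13, -6, 0, 0, 0],
    [25, -0.4, -11, -5, 0, 0, 0],
  ],
)

```text
time_s: 51.78
tcp_pos: [0.5341, 0.3829, 0.1851]
ee_rot: [[-0.999, 0.015, -0.034], [0.037, 0.393, -0.919], [-0.0, -0.919, -0.393]]
wrist_force: [-0.2, 0.8, 0.6]
gripper_width: 0.247
gripper_force: 0.0
```

>>> drive_tool(
  rows=[
    [25, -0.4, -7, -3, 0, 0, 0],
    [25, 0, -2, -1, 0, 0, 0],
    [25, 0, 0, 0, 0, 0, 0],
    [25, 0, 0, 0, 0, 0, 0],
  ],
)

```text
time_s: 52.12
tcp_pos: [0.5337, 0.375, 0.1805]
ee_rot: [[-0.999, 0.014, -0.034], [0.037, 0.392, -0.919], [0.0, -0.92, -0.392]]
wrist_force: [-0.1, -0.3, -0.2]
gripper_width: 0.247
gripper_force: 0.0
```

>>> drive_tool(
  rows=[
    [0, 0, 0, 0, 0, 0, 0],
    [0, 0, 0, 0, 0, 0, 0],
    [0, 0, 0, 0, 0, 0, 0],
    [0, 0, 0, 0, 0, 0, 0],
    [0, 0, 0, 0, 0, 0, 0],
  ],
)

```text
time_s: 52.53
tcp_pos: [0.5336, 0.3752, 0.1806]
ee_rot: [[-0.999, 0.014, -0.033], [0.036, 0.39, -0.92], [-0.0, -0.921, -0.39]]
wrist_force: [0.7, 3.1, 5.0]
gripper_width: 0.115
gripper_force: 30.0
```

>>> drive_tool(
  rows=[
    [0, -0.2, -5.1, 3.5, 0.03, -0.001, 0],
    [0, -0.2, -5.1, 3.5, 0.03, -0.001, 0],
    [0, -0.2, -5.1, 3.5, 0.03, -0.001, 0],
    [0, -0.2, -5, 3.5, 0.03, -0.001, 0],
  ],
)

```text
time_s: 52.87
tcp_pos: [0.5331, 0.3568, 0.1929]
ee_rot: [[-0.999, 0.017, -0.028], [0.033, 0.504, -0.863], [-0.001, -0.864, -0.504]]
wrist_force: [0.2, 7.5, 1.5]
gripper_width: 0.114
gripper_force: 30.0
```

>>> drive_tool(
  rows=[
    [0, -0.2, -5.9, 2, 0.03, -0.001, 0],
    [0, -0.2, -5.9, 2, 0.03, -0.001, 0],
    [0, -0.2, -5.9, 2, 0.03, -0.001, 0],
    [0, -0.2, -5.8, 2, 0.03, -0.001, 0],
    [0, -0.2, -5.9, 2, 0.03, -0.001, 0],
  ],
)

```text
time_s: 53.28
tcp_pos: [0.5321, 0.3271, 0.2036]
ee_rot: [[-0.999, 0.021, -0.026], [0.033, 0.627, -0.779], [-0.0, -0.779, -0.627]]
wrist_force: [0.0, 5.5, 3.0]
gripper_width: 0.116
gripper_force: 30.2
```

>>> drive_tool(
  rows=[
    [0, -0.2, -6.3, 0.4, 0.03, -0.001, 0],
    [0, -0.2, -6.3, 0.4, 0.03, -0.001, 0],
    [0, -0.2, -6.3, 0.4, 0.03, -0.001, 0],
    [0, -0.2, -6.2, 0.4, 0.03, -0.001, 0],
    [0, -0.2, -6.3, 0.3, 0.03, -0.001, 0],
  ],
)

```text
time_s: 53.7
tcp_pos: [0.531, 0.2952, 0.2059]
ee_rot: [[-0.999, 0.024, -0.023], [0.034, 0.735, -0.677], [0.001, -0.677, -0.736]]
wrist_force: [-0.0, 4.0, 4.6]
gripper_width: 0.114
gripper_force: 30.2
```

>>> drive_tool(
  rows=[
    [0, -0.2, -6.2, -1.3, 0.03, -0.001, 0],
    [0, -0.2, -6.2, -1.3, 0.03, -0.001, 0],
    [0, -0.2, -6.2, -1.3, 0.03, -0.001, 0],
    [0, -0.2, -6.2, -1.3, 0.03, -0.001, 0],
    [0, -0.2, -6.3, -1.4, 0.03, -0.001, 0],
  ],
)

```text
time_s: 54.12
tcp_pos: [0.5299, 0.2635, 0.1993]
ee_rot: [[-0.999, 0.027, -0.02], [0.034, 0.828, -0.56], [0.001, -0.56, -0.828]]
wrist_force: [-0.9, 2.2, 4.0]
gripper_width: 0.112
gripper_force: 30.0
```

>>> drive_tool(
  rows=[
    [0, -0.2, -5.7, -3, 0.03, -0.001, 0],
    [0, -0.2, -5.7, -3, 0.03, -0.001, 0],
    [0, -0.2, -5.7, -3, 0.03, -0.001, 0],
    [0, -0.2, -5.7, -3, 0.03, -0.001, 0],
    [0, -0.2, -5.8, -2.8, 0.03, -0.001, 0],
  ],
)

```text
time_s: 54.53
tcp_pos: [0.529, 0.2343, 0.1843]
ee_rot: [[-0.999, 0.03, -0.017], [0.034, 0.902, -0.431], [0.002, -0.431, -0.902]]
wrist_force: [-0.4, 2.1, 2.5]
gripper_width: 0.105
gripper_force: 29.8
```

>>> drive_tool(
  rows=[
    [0, -0.15, -4.8, -4.4, 0.03, -0.001, 0],
    [0, -0.15, -4.8, -4.4, 0.03, -0.001, 0],
    [0, -0.15, -4.8, -4.4, 0.03, -0.001, 0],
    [0, -0.15, -4.8, -4.4, 0.03, -0.001, 0],
    [0, -0.15, -4.9, -4.4, 0.03, -0.001, 0],
  ],
)

```text
time_s: 54.95
tcp_pos: [0.5282, 0.2102, 0.162]
ee_rot: [[-0.999, 0.032, -0.012], [0.034, 0.956, -0.291], [0.002, -0.291, -0.957]]
wrist_force: [-0.3, 1.9, 1.7]
gripper_width: 0.108
gripper_force: 29.6
```

>>> drive_tool(
  rows=[
    [0, -0.1, -3.5, -5.6, 0.03, -0.001, 0],
    [0, -0.1, -3.5, -5.6, 0.03, -0.001, 0],
    [0, -0.1, -3.6, -5.6, 0.03, -0.001, 0],
    [0, -0.1, -3.6, -5.6, 0.03, -0.001, 0],
    [0, -0.1, -3.6, -5.6, 0.03, -0.001, 0],
  ],
)

```text
time_s: 55.37
tcp_pos: [0.5276, 0.1926, 0.1336]
ee_rot: [[-0.999, 0.033, -0.008], [0.034, 0.989, -0.144], [0.003, -0.144, -0.99]]
wrist_force: [-1.7, 3.2, 0.7]
gripper_width: 0.111
gripper_force: 29.7
```

>>> drive_tool(
  rows=[
    [0, -0.1, -2, -6.4, 0.03, -0.001, 0],
    [0, -0.1, -2, -6.4, 0.03, -0.001, 0],
    [0, -0.1, -2, -4, 0.03, -0.001, 0],
    [0, 0, 0, 0, 0, 0, 0],
  ],
)

```text
time_s: 55.7
tcp_pos: [0.5273, 0.1863, 0.116]
ee_rot: [[-0.999, 0.035, -0.005], [0.036, 0.998, -0.055], [0.003, -0.055, -0.998]]
wrist_force: [1.3, 3.5, -3.8]
gripper_width: 0.106
gripper_force: 30.1
```

>>> drive_tool(
  rows=[
    [0, -0.1, -1.5, -3, 0.03, -0.001, 0],
    [0, 0, -1.5, -3, 0.025, 0, 0],
    [0, 0, -0.7, -3, 0, 0, 0],
    [0, 0, 0, -1.5, 0, 0, 0],
    [0, 0, 0, 0, 0, 0, 0],
  ],
)

```text
time_s: 56.12
tcp_pos: [0.5273, 0.1842, 0.106]
ee_rot: [[-0.999, 0.033, -0.004], [0.033, 0.999, -0.002], [0.004, -0.002, -1.0]]
wrist_force: [-0.9, 5.2, -1.8]
gripper_width: 0.112
gripper_force: 29.9
```

>>> drive_tool(
  rows=[
    [0, 0, 0, -1.5, 0, 0, 0],
    [0, 0, 0, -1.5, 0, 0, 0],
    [0, 0, 0, 0, 0, 0, 0],
  ],
)

```text
time_s: 56.37
tcp_pos: [0.5272, 0.1831, 0.1032]
ee_rot: [[-0.999, 0.033, -0.004], [0.033, 0.999, -0.003], [0.004, -0.003, -1.0]]
wrist_force: [-0.8, 3.3, -0.8]
gripper_width: 0.106
gripper_force: 29.8
```

>>> drive_tool(
  rows=[
    [0, 0, 0, -1.5, 0, 0, 0],
    [0, 0, 0, -1.5, 0, 0, 0],
    [0, 0, 0, 0, 0, 0, 0],
  ],
)

```text
time_s: 56.62
tcp_pos: [0.5272, 0.1821, 0.1001]
ee_rot: [[-0.999, 0.033, -0.005], [0.033, 0.999, -0.004], [0.005, -0.004, -1.0]]
wrist_force: [-0.2, 3.7, -0.3]
gripper_width: 0.109
gripper_force: 29.8
```

>>> drive_tool(
  rows=[
    [0, 0, 0, -1.5, 0, 0, 0],
    [0, 0, 0, -1, 0, 0, 0],
    [0, 0, 0, 0, 0, 0, 0],
  ],
)

```text
time_s: 56.87
tcp_pos: [0.5272, 0.1817, 0.0984]
ee_rot: [[-0.999, 0.033, -0.005], [0.033, 0.999, -0.005], [0.005, -0.005, -1.0]]
wrist_force: [-0.9, 2.6, 4.4]
gripper_width: 0.11
gripper_force: 29.5
```

>>> drive_tool(
  rows=[
    [0, 0, 0, -1.5, 0, 0, 0],
    [0, 0, 0, -1.5, 0, 0, 0],
    [0, 0, 0, 0, 0, 0, 0],
  ],
)

```text
time_s: 57.12
tcp_pos: [0.5273, 0.1817, 0.0981]
ee_rot: [[-0.999, 0.032, -0.004], [0.032, 0.999, -0.005], [0.003, -0.006, -1.0]]
wrist_force: [-6.3, 0.8, 17.9]
gripper_width: 0.107
gripper_force: 28.7
```

>>> drive_tool(
  rows=[
    [0, 0, 0, -1, 0, 0, 0],
    [0, 0, 0, 0, 0, 0, 0],
  ],
)

```text
time_s: 57.28
tcp_pos: [0.5274, 0.1816, 0.098]
ee_rot: [[-0.999, 0.031, -0.003], [0.032, 0.999, -0.005], [0.003, -0.005, -1.0]]
wrist_force: [-8.5, 0.4, 21.5]
gripper_width: 0.105
gripper_force: 28.4
```

>>> drive_tool(
  rows=[
    [30, 0, 0, 0, 0, 0, 0],
    [30, 0, 0, 0, 0, 0, 0],
    [30, 0, 0, 0, 0, 0, 0],
    [40, 0, 0, 0, 0, 0, 0],
    [40, 0, 0, 0, 0, 0, 0],
  ],
)

```text
time_s: 57.7
tcp_pos: [0.5265, 0.1814, 0.093]
ee_rot: [[-0.999, 0.033, -0.007], [0.033, 0.999, -0.006], [0.007, -0.006, -1.0]]
wrist_force: [-0.4, 0.0, -0.7]
gripper_width: 0.355
gripper_force: 0.0
```

>>> drive_tool(
  rows=[
    [40, 0, 0, 10, 0, 0, 0],
    [40, 0, 0, 25, 0, 0, 0],
    [40, 0, 0, 35, 0, 0, 0],
    [40, 0, 0, 40, 0, 0, 0],
    [40, 0, 0, 40, 0, 0, 0],
  ],
)

```text
time_s: 58.12
tcp_pos: [0.5265, 0.1816, 0.2457]
ee_rot: [[-0.999, 0.033, -0.006], [0.033, 0.999, -0.006], [0.006, -0.006, -1.0]]
wrist_force: [1.3, 1.2, 0.1]
gripper_width: 0.399
gripper_force: 0.0
```

>>> drive_tool(
  rows=[
    [40, -10, -20, 20, 0, 0, 0],
    [40, -10, -30, 10, 0, 0, 0],
    [40, 0, 0, 0, 0, 0, 0],
    [40, 0, 0, 0, 0, 0, 0],
    [40, 0, 0, 0, 0, 0, 0],
  ],
)

```text
time_s: 58.53
tcp_pos: [0.5068, 0.132, 0.2738]
ee_rot: [[-0.999, 0.033, -0.005], [0.033, 0.999, -0.004], [0.005, -0.004, -1.0]]
wrist_force: [0.7, 0.5, -1.0]
gripper_width: 0.401
gripper_force: 0.0
```

```bash
python3 - <<'E'
from h import *
np.set_printoptions(precision=4,suppress=True)
s=sense();print(s["tcp_pos"],s["gripper_width"],s["wrist_force"])
c=capture("wrist");W=world(c,s);B=W.reshape(-1,3)
near=(abs(B[:,0]-.53)<.11)&(abs(B[:,1]-.24)<.07)
L=B[near&(B[:,2]>.09)&(B[:,2]<.125)];A=np.linalg.lstsq(np.c_[L[:,:2]-[.53,.231],np.ones(len(L))],L[:,2],rcond=None)[0];print("lid",len(L),A)
c=capture("top");W=world(c);save(c,"top5");homed(W,c["frame"],[(.582,-.096),(.590,-.1855),(.599,-.275)])
B=W.reshape(-1,3);near=(abs(B[:,0]-.53)<.11)&(abs(B[:,1]-.24)<.07);L=B[near&(B[:,2]>.09)&(B[:,2]<.125)];A=np.linalg.lstsq(np.c_[L[:,:2]-[.53,.231],np.ones(len(L))],L[:,2],rcond=None)[0];print("lid top",len(L),A)
E
```

```text
[0.5068 0.132  0.2738] 0.4007270721171682 [ 0.7474  0.5169 -0.9653]
lid 14276 [-0.     -0.0019  0.1011]
(0.582, -0.096) 83 top z 0.1246 centre [581.3 -96.7] [31. 30.] slope [-0.014 -0.001]
(0.59, -0.1855) 88 top z 0.1245 centre [ 589.5 -187.2] [32.3 30.6] slope [-0.005  0.042]
(0.599, -0.275) 88 top z 0.1241 centre [ 597.7 -276.6] [31.8 28.8] slope [-0.003 -0.035]
lid top 1715 [ 0.0004 -0.0021  0.1009]
```

View pics/top5.png

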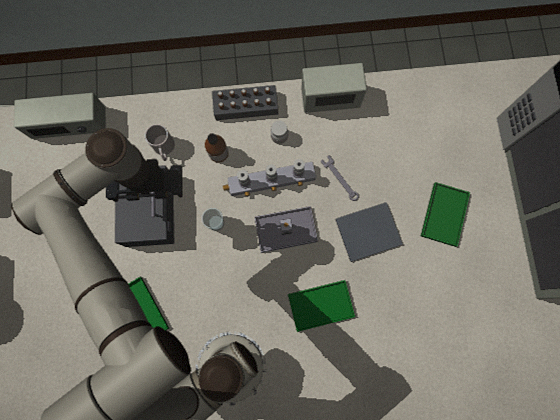

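The top view confirms the end state. The lid is shut (slope 0.1°) and three cartridges are on the manifold at (244,178), (271,173) and (299,168). The block stands in the steel tray at (286,227), the bystanders are in place, and the robot is clear of everything. I'm handing in the job.

```bash
python3 -c "
from station import *
print(finish_job())"
```

```text
the job is handed in; nothing more can be done
None
```

I handed the job in after about 59 s of robot time: all three cartridges are pressed home on the spigots, the single block stands in the steel tray, the lid is shut, and in the final picture the bystanders stand where they were.

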